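# Press a bush home with a bench bar clamp, then run the clamp back

## Robot

A 6-joint arm with a two-finger parallel gripper is mounted at the origin on a cart in front of the work surface, level with it; the furniture and walls round the work are solid. World frame = base frame: x ahead of the robot, y to its left, z up, the work surface at z = 0. Lengths are in m, angles in rad, forces in N, time in s.
With the tool pointing down it reaches from about 0.375 to 0.975 m from the base axis. Payload 3.8 kg.
Tool frame: the origin (TCP) lies between the finger pads; the fingertips stand 17 mm ahead of it and the grasp point (between the pads) lies 2 mm behind it; y points along the fingers, z is the direction in which the jaws open and shut, and the axes are right-handed (so a half turn about y gives the same grasp; the last joint's range is limited). The gripper opens to 85 mm and grips with 20 to 120 N. Pads are 22 mm wide; open, the fingers measure 114 mm over their backs; the gripper's body (76 mm by 85 mm) begins 54 mm behind the grasp point. The pads swing forward as they close: fully open they stand 13 mm farther back than shut.
Start: joints at [-1.211, 0.264, 1.604, -0, 1.274, -0.037], TCP at [0.261, -0.623, 0.221] pointing down, gripper open.
Joint ranges: [-2.63, 2.63], [-0.94, 2.18], [0.31, 2.57], [-1.31, 4.45], [0, 2.66], [-2.55, 2.55]. Speed limits (rad/s): [2.57, 2.57, 3.14, 3.14, 3.14, 3.14].

## Interface

Orientations are given as a rotation vector (axis times angle).
In Python, from workcell import bot, eyes, nets gives the robot as it stands. The module is installed in compiled form; this text tells all that it offers.
- The arm moves only by the tool jog_arm, never from a script. Its arguments are lists of equal length, an entry for each row: "turn": the turn, a rotation vector about the tool's x, y, z in rad, a list of three; "slide": the shift along the tool's x, y, z in mm, a list of three; "grip": the opening in per cent of the stroke, from 0 (shut) to 100 (fully open). A call has 1 to 5 rows; each row shifts and turns the commanded pose from where the row before left it, along the tool's axes as they then stand; what a row does not reach is not made up. A row lasts 1/10 s, in which the tool goes at most 50 mm and 8.59 degrees, less where a joint would pass 70% of its speed; a pose out of reach is approached as far as the arm can. A call with a gripper value outside its range is refused whole. The fingers move at their own pace and stop on an object; "newtons" is the grip in N (left out, the last holds). Time passes only in rows, so rows that do not move let the fingers close. It gives the time, the measured TCP pose, the force and the opening at its end, in the units of the state.
- bot.read_state(): the state, without advancing time (a new reading comes with each control period).
- eyes.read_camera(name): name is "scene" or "top" or "wrist"; returns a dict with "img" (480x640x3 uint8, red, green, blue), "depth" (480x640 float32, m along the optical axis (not along the pixel's ray), 0 where there is no reading), "intrinsics" (3x3 intrinsics, pixels), "position" and "rotation" of the camera in the world. Camera axes: x right, y down, z forward; pixel columns grow to the right and rows downward; lengths in m; the calibration is good to about 2 mm. A picture is of the moment at which its call begins.
- bot.finish_job(): hands the job in, once; it reports no verdict.
Trained networks look in a picture, given as the dict that the camera call returned (one of the last four; its "shot" number tells which), for a name from the list of things; names that differ only in an ending like _2 or _b are one class to them, and where a whole thing is asked for, a point or a joint stands for the part that bears it (a point fixed in the world has none). Each returns a list of dicts, best first, with "conf" (0 to 1); they miss things now and then, are a little off and sometimes report something else, mostly with a low value. They report only what shows in the picture. A call takes as long as a camera call.
- nets.search_frame(thing, picture): "xyz" ([x, y, z] in m, in the coordinates of the camera as it stood for that picture, good to about 4 mm: the middle of the surface that is visible of it).
The state is a dict: "time": time; "q": joint angles; "joint_vel": joint speeds; "joint_torque": joint torques, N m; "tool_pos": TCP position; "tcp_rot": TCP orientation; "wrist_force": force on the tool from outside, world axes, zero at the start; "torque": the same for the moment, N m; "width": opening from 0.0 (shut) to 1.0 (fully open).
Only numpy, scipy, OpenCV 4.12 (cv2) and the standard library are available. Lean on these libraries where they do the work, as an engineer would, in place of code of your own. Each camera call takes 0.05 s, during which the arm holds its last target.

## Task

Press the copper-coloured flanged bush fully and firmly home into its aluminium block with the bench bar clamp: pump the orange trigger forward until the bush flange sits tight on the block, and feel when it bottoms so that you do not overpress it. Then squeeze the red release lever against the blue post and slide the clamp head all the way back to its rear stop, and let go. Do not push on the bush itself, and leave the things lying round the clamp where they are.

Things in the scene. Friction and masses are not known exactly. Their poses are not given: they have to be found in the camera images.
- clamp: Bench bar clamp fixed to the table: grey base plate 280 x 90 x 10 mm under a steel bar 22 mm wide (top at 42 mm). Origin on the table, on the bar's middle line; own +x runs along the bar from the blue sliding head to the aluminium block, z up. Base plate from x = -160 to +120 mm, block (64 mm wide, 90 mm high) from x = +66 to +102 mm.
- head: Blue head, 42 mm wide, up to 95 mm high, sliding only along the clamp's x (85 mm). Origin on the table plane below the trigger pivot, axes as the clamp's; at the rear stop it lies at clamp x = -110 mm. Carries trigger (rear), release lever, post, pad (front). About 3 N slides it forward; it locks against sliding back unless the release lever is squeezed (then about 3 N).
- trigger_push (a point): Middle of the rear (-x) face of the orange trigger handle, 55 mm above its pivot (pivot 80 mm above the table, over the head's origin). At rest 19 mm behind and 132 mm above the head's origin. The orange handle is 28 mm wide (y), 12 mm thick, from 104 to 150 mm above the table. Push it in +x here, with closed fingers for instance.
- trigger (a joint): Trigger angle (rad): 0 at rest (leaning 14 degrees back), 0.5 at its stop; grows as the top is pushed in +x. Sprung back (1 to 4 N at the handle). First 0.2 rad idle, then a stroke advances the head 6 to 8 mm, the pad pressing with about 2.5 times the push on the handle; at its stop the handle pushes the head one to one. Each new stroke needs a return below 0.05.
- release_top (a point): Middle of the red release lever at pinching height: 75 mm above the lever's pivot, about 134 mm above the table, 42 mm ahead (+x) of the head's origin at rest. The red part is 10 mm thick (x), 26 mm wide (y), top 149 mm above the table, lower end 97 mm.
- release (a joint): Angle of the release lever (rad): about 0 at rest (head locked against sliding back), 0.2 fully squeezed; grows as its top is drawn in +x to the post by about 15 mm. Free to slide from about 0.1 on. A spring (about 4 N at the top) brings it back.
- post_top (a point): Centre of the blue fixed post on the head at pinching height, 134 mm above the table, 68.5 mm ahead of the head's origin; post 10 mm thick (x), 26 mm wide (y), from 85 to 150 mm above the table. From the rear face of the lever to the front face of the post it measures about 36 mm at rest and 21 mm squeezed.
- pad_face (a point): Centre of the front face of the head's black pad (30 mm across), 63 mm above the table, 102 mm ahead of the head's origin. At the rear stop it lies at clamp x = -8 mm.
- bush: Copper-coloured bush: flange 30 mm across, 6 mm thick, on a 20 mm shank started in the block's bore. Origin at bush_face, axes as the clamp's. Slides only along x, tight: about 20 N at the pad, 11 to 13 N on the trigger. At home it stops solidly: 14 to 19 N on the trigger then seats it firmly (the pad shall press 25 N or more; over 75 N spoils it).
- bush_face (a point): Centre of the bush flange's outer face, towards the pad, 63 mm above the table. Starts 13 to 25 mm short of home; home is clamp x = +60 mm (flange on the block).
- bore_mouth (a point): Centre of the bore in the block's face, clamp x = +66 mm, 63 mm above the table.
- o_ring_tin: White round tin 57 mm across, 26 mm high, standing loose beside the clamp; bystander, origin under its centre.
- grease_tube: White tube with blue cap, 109 x 32 x 23 mm, lying loose on the clamp's other side; bystander, origin under its centre.
- brass_adapter: Small brass adapter 22 x 25 x 42 mm standing loose beside the clamp; bystander, origin under its centre.

How it is judged:
On the way, in this order (a step that is already met when the one before it is completed fails the run):
1. with the trigger worked, the pad presses the bush firmly home (flange within 1.5 mm of its seat, 25 N or more at the pad) (x of bush_face in the frame of clamp above 0.0585 m and contact force between head and bush above 25 N and value of joint trigger above 0.1 rad), for 0.1 s.
2. with the release lever squeezed, the head slides back off the bush by 10 mm or more (value of joint release above 0.08 rad and x of pad_face in the frame of clamp below 0.05 m), for 0.05 s.
At the end, for the whole second after the job is handed in: The bush flange sits within 1.5 mm of home on the block, the head is back within 6 mm of its rear stop and at rest, and trigger (below 0.05 rad) and release lever (below 0.04 rad) have sprung back (x of bush_face in the frame of clamp above 0.0585 m and x of pad_face in the frame of clamp below -0.002 m and value of joint release below 0.04 rad and value of joint trigger below 0.05 rad and linear speed of head below 0.01 m/s); the robot touches nothing.
It fails at once if the bush is overpressed: more than 75 N at the pad (contact force between head and bush above 75 N).
It fails at once if the robot pushes on the bush itself (more than 3 N) (contact force between any of the fingers, the arm and bush above 3 N).
It fails at once if a thing lying round the clamp is moved by more than 20 mm (distance of any of o_ring_tin, grease_tube, brass_adapter from where it was at the start of the episode above 0.02 m).
It also fails if it takes over 64 s, if anything falls off the work surface, if the arm or the gripper's body presses on something with over 40 N, if the wrist force passes 120 N, or if a joint passes its speed limit or range.

## Working session

There is one attempt and no reset: what is moved stays moved. The work goes in short steps, Python scripts to look and compute and a tool call to move; the robot and the scene stay as the last step left them, time stands still between calls to the robot, and variables do not carry over. Pictures are saved under pics/ and viewed, and the job is handed in when it is done.

Besides the shell and the picture viewer there is one more tool, called as name(argument=value, ...) on one line, values as JSON. jog_arm: Moves the arm, as the interface text tells. Its arguments: {"type":"object","properties":{"turn":{"type":"array"},"slide":{"type":"array"},"grip":{"type":"array"},"newtons":{"type":"number"}},"required":["turn","slide","grip"]}

```bash
mkdir -p pics; ls; cat > h.py <<'E'
from workcell import bot, eyes, nets
import numpy as np, cv2
from scipy.spatial.transform import Rotation as R
def shot(name,fn=None):
    d=eyes.read_camera(name)
    if fn: cv2.imwrite('pics/'+fn,d['img'][:,:,::-1])
    return d
def w(d,p): return np.array(d['rotation'])@np.array(p)+np.array(d['position'])
def find(d,things,n=2):
    for t in things:
        for r in nets.search_frame(t,d)[:n]:
            p=np.array(r['xyz']);K=d['intrinsics'];uv=K@p/p[2]
            print(t,round(r['conf'],2),w(d,p).round(4),uv[:2].round())
def st():
    s=bot.read_state();print({k:(np.round(v,4).tolist()) for k,v in s.items() if k in('time','q','tool_pos','tcp_rot','wrist_force','width')})
    print(R.from_rotvec(s['tcp_rot']).as_matrix().round(3))
    return s
E
python3 - <<'E'
from h import *
st()
T=['clamp','head','trigger_push','release_top','post_top','pad_face','bush_face','bush','bore_mouth','o_ring_tin','grease_tube','brass_adapter']
for c in ('scene','top'):
    d=shot(c,c+'1.png'); print(c,d['position'],np.round(d['rotation'],3).tolist()); find(d,T)
E
```

```text
pics
{'time': 0.0, 'q': [-1.2109, 0.2647, 1.6054, -0.0, 1.2737, -0.0369], 'tool_pos': [0.2606, -0.6218, 0.2196], 'tcp_rot': [-0.4032, 2.0059, -2.0015], 'wrist_force': [0.3619, 0.4693, 0.1813], 'width': 0.9993}
[[-0.922 -0.001  0.386]
 [-0.386  0.002 -0.922]
 [-0.    -1.    -0.002]]
scene [0.12406407 0.6444337  0.74599326] [-0.894, 2.509, -1.095]
clamp 0.86 [-0.8798 -0.3594 -0.2579] [321. 255.]
head 0.57 [-1.0291 -0.5087 -0.4071] [334. 228.]
trigger_push 0.59 [-1.1996 -0.6793 -0.5777] [342. 196.]
release_top 0.88 [-1.0782 -0.5578 -0.4562] [335. 209.]
post_top 0.57 [-1.0241 -0.5037 -0.4022] [332. 228.]
pad_face 0.59 [-1.0192 -0.4988 -0.3972] [334. 229.]
bush_face 0.54 [-1.0309 -0.5106 -0.409 ] [335. 228.]
bush_face 0.43 [-0.7541 -0.2337 -0.1321] [299. 267.]
bore_mouth 0.95 [-0.8629 -0.3425 -0.241 ] [320. 258.]
o_ring_tin 0.77 [-0.8326 -0.3122 -0.2106] [377. 285.]
grease_tube 0.78 [-1.1009 -0.5805 -0.4789] [284. 225.]
brass_adapter 0.78 [-0.7314 -0.2111 -0.1095] [249. 269.]
brass_adapter 0.31 [-1.0143 -0.4939 -0.3924] [332. 231.]
top [0.51605386 0.07479361 0.95325159] [-2.16, 2.22, -0.051]
clamp 0.96 [0.4813 0.0401 0.9185] [307. 234.]
head 0.87 [ 0.3804 -0.0609  0.8176] [335. 231.]
trigger_push 0.65 [ 0.259  -0.1823  0.6962] [365. 221.]
release_top 0.73 [ 0.3882 -0.0531  0.8254] [331. 227.]
post_top 0.67 [ 0.3844 -0.0568  0.8216] [331. 228.]
post_top 0.24 [0.65   0.2087 1.0872] [326. 298.]
pad_face 0.69 [ 0.3669 -0.0744  0.8041] [334. 226.]
bush_face 0.56 [ 0.3677 -0.0735  0.8049] [334. 227.]
bush_face 0.52 [ 0.0837 -0.3576  0.5209] [335. 157.]
bush 0.46 [0.6625 0.2213 1.0997] [262. 241.]
bush 0.21 [ 0.2625 -0.1787  0.6997] [363. 221.]
bore_mouth 0.65 [0.4864 0.0452 0.9236] [307. 235.]
bore_mouth 0.42 [0.6512 0.2099 1.0884] [265. 241.]
o_ring_tin 0.75 [0.6458 0.2046 1.083 ] [327. 298.]
grease_tube 0.57 [ 0.096  -0.3452  0.5332] [335. 160.]
brass_adapter 0.43 [0.4726 0.0313 0.9098] [256. 182.]
```

```bash
sed -i "s/np.array(d\['rotation'\])@np.array(p)/R.from_rotvec(d['rotation']).apply(p)/" h.py
python3 - <<'E'
from h import *
T=['clamp','head','trigger_push','release_top','post_top','pad_face','bush_face','bore_mouth','o_ring_tin','grease_tube','brass_adapter']
for c in ('scene','top'):
    d=shot(c); print(c);find(d,T)
    np.savez('pics/'+c+'.npz',**{k:v for k,v in d.items()})
E
```

```text
scene
clamp 0.8 [0.5567 0.0976 0.0596] [322. 255.]
head 0.83 [0.565  0.0593 0.0911] [332. 229.]
head 0.18 [0.6604 0.1781 0.0221] [249. 269.]
trigger_push 0.97 [0.5853 0.007  0.1234] [342. 196.]
trigger_push 0.53 [0.7022 0.0397 0.0112] [283. 224.]
release_top 0.57 [0.5628 0.0559 0.1304] [335. 211.]
post_top 0.94 [0.5671 0.0597 0.0885] [331. 230.]
pad_face 0.31 [0.4579 0.0664 0.0299] [378. 283.]
bush_face 0.58 [0.5576 0.1539 0.0756] [301. 267.]
bore_mouth 0.76 [0.5552 0.1048 0.0598] [320. 258.]
o_ring_tin 0.8 [0.4557 0.0702 0.0303] [377. 285.]
grease_tube 0.76 [0.7029 0.0421 0.0088] [282. 226.]
brass_adapter 0.65 [0.6613 0.1787 0.0191] [249. 270.]
top
clamp 0.58 [0.5693 0.0921 0.0428] [306. 234.]
head 0.72 [0.5728 0.048  0.0946] [334. 229.]
head 0.66 [0.5691 0.092  0.0433] [306. 234.]
trigger_push 0.64 [0.5803 0.0026 0.1338] [365. 222.]
trigger_push 0.17 [0.5769 0.0547 0.0919] [329. 227.]
release_top 0.49 [0.5744 0.0539 0.1421] [331. 226.]
post_top 0.73 [0.5783 0.0524 0.0916] [331. 226.]
post_top 0.28 [0.5657 0.0921 0.0447] [306. 236.]
pad_face 0.67 [0.5773 0.0465 0.0916] [335. 227.]
bush_face 0.16 [0.568  0.0897 0.0422] [308. 235.]
bore_mouth 0.69 [0.5687 0.0906 0.0416] [307. 235.]
bore_mouth 0.46 [0.5765 0.0571 0.1382] [328. 225.]
o_ring_tin 0.77 [0.4631 0.0597 0.0267] [328. 298.]
grease_tube 0.67 [0.699  0.0392 0.0133] [335. 159.]
brass_adapter 0.49 [0.6652 0.1722 0.024 ] [257. 180.]
```

View pics/scene1.png

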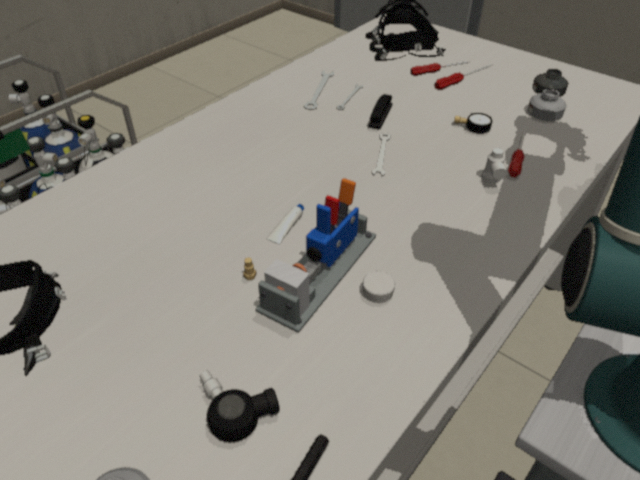

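View pics/top1.png

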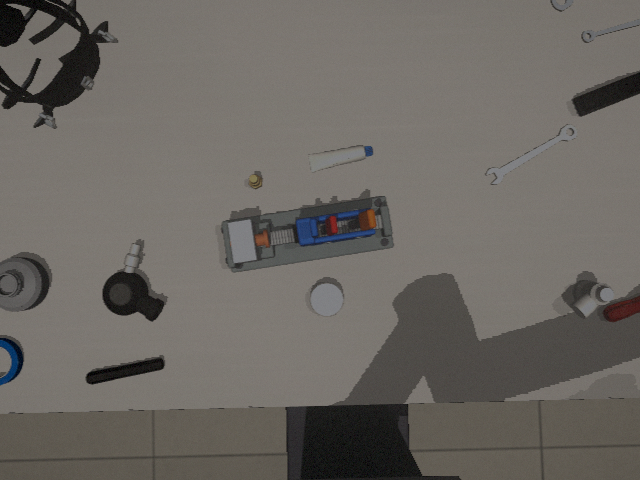

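```bash
cat >> h.py <<'E'
def cloud(d):
    K=np.array(d['intrinsics']);z=d['depth'];v,u=np.mgrid[:480,:640]
    P=np.stack([(u-K[0,2])/K[0,0]*z,(v-K[1,2])/K[1,1]*z,z],-1).reshape(-1,3)
    return (R.from_rotvec(d['rotation']).apply(P)+np.array(d['position'])).reshape(480,640,3)
E
python3 - <<'E'
from h import *
for c in ('top','scene'):
    d=dict(np.load(f'pics/{c}.npz')); P=cloud(d); im=d['img'].astype(int)
    ok=(d['depth']>0)&(P[...,0]>.4)&(P[...,0]<.75)&(P[...,1]>-.1)&(P[...,1]<.3)
    tab=ok&(abs(P[...,2])<.006); print(c,'table z',np.median(P[tab][:,2]))
    hsv=cv2.cvtColor(d['img'],cv2.COLOR_RGB2HSV)
    h,s,v=[hsv[...,i].astype(int) for i in range(3)]
    near=ok&(P[...,0]>.5)&(P[...,0]<.64)&(P[...,1]<.22)
    def rep(n,m):
        Q=P[m]; 
        if len(Q)<5: print(n,len(Q));return
        r=cv2.minAreaRect(Q[:,:2].astype(np.float32)*1000)
        print(n,len(Q),'mean',Q.mean(0).round(4),'rect',np.round(r[0],1),np.round(r[1],1),round(r[2],1),'z',np.percentile(Q[:,2],[5,50,95]).round(3))
    rep('base',near&(P[...,2]>.007)&(P[...,2]<.014))
    rep('blocktop',near&(abs(P[...,2]-.09)<.006)&(P[...,1]>.12))
    col=near&(s>120)
    rep('blue',col&(h>100)&(h<130)&(P[...,2]>.03))
    rep('bluetop',col&(h>100)&(h<130)&(P[...,2]>.085)&(P[...,2]<.1))
    rep('post',col&(h>100)&(h<130)&(P[...,2]>.12))
    rep('orange',col&(h>5)&(h<20)&(P[...,2]>.1))
    rep('red',col&((h<4)|(h>172))&(P[...,2]>.1))
    rep('copper',col&(h<20)&(P[...,2]>.05)&(P[...,2]<.085)&(P[...,1]>.08))
E
```

```text
top table z -0.0014576741001055549
base 2925 mean [0.5697 0.0746 0.0091] rect [572.6  87.9] [ 89.6 275.5] 7.3 z [0.007 0.009 0.012]
blocktop 950 mean [0.5591 0.1923 0.0885] rect [559.4 192.4] [64.2 36.2] 7.3 z [0.086 0.089 0.091]
blue 1013 mean [0.5736 0.062  0.0971] rect [577.6  46.4] [ 41.5 118.9] 7.3 z [0.087 0.091 0.148]
bluetop 877 mean [0.5736 0.0597 0.0908] rect [577.6  46.4] [ 41.5 118.9] 7.3 z [0.087 0.09  0.095]
post 116 mean [0.5733 0.0799 0.1474] rect [573.4  79.7] [25.1  9.8] 7.8 z [0.145 0.148 0.15 ]
orange 279 mean [5.829e-01 3.000e-04 1.387e-01] rect [576.3  20.6] [26.8 67.1] 17.7 z [0.116 0.145 0.15 ]
red 149 mean [0.576  0.0519 0.1423] rect [575.4  35. ] [50.9 25.1] 85.8 z [0.119 0.146 0.149]
copper 158 mean [0.5625 0.162  0.0711] rect [562.7 163.2] [26.6 19.7] 9.0 z [0.065 0.071 0.076]
scene table z 4.5932133569792644e-05
base 1769 mean [0.5439 0.0821 0.01  ] rect [569.7  87. ] [ 90.4 277.5] 7.3 z [0.008 0.01  0.012]
blocktop 743 mean [0.5553 0.1926 0.0896] rect [556.8 191.3] [65.2 39.4] 8.6 z [0.086 0.09  0.092]
blue 1617 mean [0.5614 0.0654 0.0842] rect [572.8  48.4] [ 40.5 129.8] 6.4 z [0.038 0.087 0.143]
bluetop 532 mean [0.5638 0.0715 0.0922] rect [573.2  47.3] [ 40.5 119.5] 6.7 z [0.086 0.092 0.097]
post 205 mean [0.5682 0.0812 0.1378] rect [576.2  73.2] [20.1 36.2] 42.9 z [0.121 0.139 0.151]
orange 313 mean [0.5792 0.0021 0.133 ] rect [ 5.803e+02 -2.000e-01] [26.  21.1] 10.9 z [0.113 0.133 0.15 ]
red 234 mean [0.5692 0.0536 0.1323] rect [573.   51.9] [24.2 16.9] 3.2 z [0.105 0.136 0.149]
copper 41 mean [0.5593 0.1578 0.0745] rect [559.6 160.8] [ 16.8 103.2] 2.0 z [0.062 0.076 0.079]
```

```bash
python3 - <<'E'
import cv2
a=cv2.imread('pics/top1.png')[180:290,210:410]; cv2.imwrite('pics/topz.png',cv2.resize(a,None,fx=4,fy=4,interpolation=cv2.INTER_CUBIC))
E
```

```text
(no output)
```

View pics/topz.png

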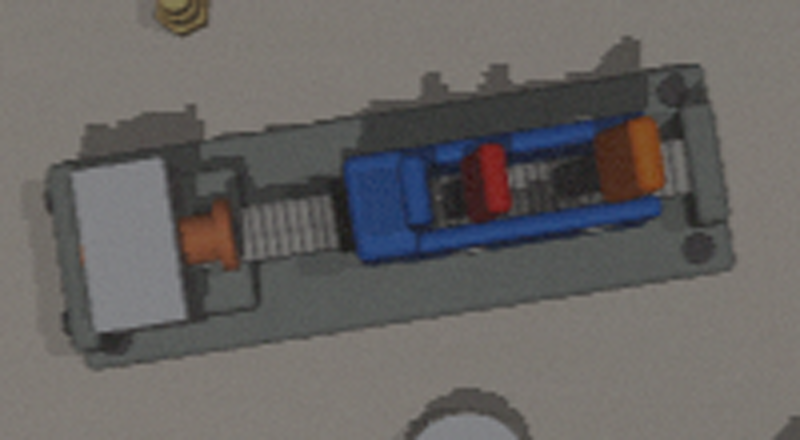

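The top view shows the block on the left (about 250,240), the copper flange at about (265,240), and the blue head. The red lever is at (333,225) and the orange trigger at (370,220). The clamp yaw is about 97.3°, with its origin near (0.569, 0.108). The head starts about 13 mm forward of its rear stop.

jog_arm(turn=[[0, 0, 0], [0, 0, 0], [0, 0, 0], [0, 0, 0], [0, 0, 0]], slide=[[-37, 0, -28], [-37, 0, -28], [-37, 0, -28], [-37, 0, -28], [-37, 0, -28]], grip=[0, 0, 0, 0, 0], newtons=80)

```text
time: 3.0
tool_pos: [0.378, -0.4204, 0.2211]
tcp_rot: [-0.402, 2.003, -2.004]
wrist_force: [0.9, 0.2, 0.0]
width: 0.141
```

jog_arm(turn=[[0, -0.14, 0], [0, -0.14, 0], [0, -0.14, 0], [0, -0.14, 0], [0, -0.14, 0]], slide=[[0, 0, 0], [0, 0, 0], [0, 0, 0], [0, 0, 0], [0, 0, 0]], grip=[0, 0, 0, 0, 0])

```text
time: 3.5
tool_pos: [0.3775, -0.4218, 0.221]
tcp_rot: [-0.95, 1.545, -1.545]
wrist_force: [-0.1, 0.7, -0.6]
width: -0.0
```

jog_arm(turn=[[0, -0.14, 0], [0, -0.14, 0], [0, -0.14, 0], [0, -0.14, 0], [0, -0.04, 0]], slide=[[0, 0, 0], [0, 0, 0], [0, 0, 0], [0, 0, 0], [0, 0, 0]], grip=[0, 0, 0, 0, 0])

```text
time: 4.0
tool_pos: [0.3774, -0.4219, 0.221]
tcp_rot: [-1.268, 1.113, -1.113]
wrist_force: [-0.2, 0.0, 0.1]
width: 0.005
```

```bash
cat >> h.py <<'E'
O=np.array([.569,.108,0]);YAW=np.deg2rad(97.3)
CR=R.from_euler('z',YAW)
def toclamp(p): return CR.inv().apply(np.array(p)-O)
def goal(pc):
    """tool-frame slide (mm) to bring TCP to clamp coords pc, and current clamp pos"""
    s=bot.read_state(); T=R.from_rotvec(s['tcp_rot'])
    print('t',s['time'],'clamp pos mm',(toclamp(s['tool_pos'])*1000).round(1),'slide mm',(T.inv().apply(CR.apply(pc)+O-np.array(s['tool_pos']))*1000).round(1))
    M=CR.inv()*T; print('tool in clamp\n',M.as_matrix().round(3),'F clamp',CR.inv().apply(s['wrist_force']).round(2),'q',np.round(s['q'],3),'w',s['width'])
    return T
E
python3 -c "
from h import *
goal([-.16,0,.20])"
```

```text
t 4.0 clamp pos mm [-501.3  257.4  221. ] slide mm [-340.7   21.   258.2]
tool in clamp
 [[-1.    -0.     0.002]
 [-0.002 -0.    -1.   ]
 [ 0.    -1.     0.   ]] F clamp [0.03 0.17 0.09] q [-0.885  0.059  1.84  -0.     1.242 -1.015] w 0.0046283439695927134
```

jog_arm(turn=[[0, 0, 0], [0, 0, 0], [0, 0, 0], [0, 0, 0], [0, 0, 0]], slide=[[-34, 2, 26], [-34, 2, 26], [-34, 2, 26], [-34, 2, 26], [-34, 2, 26]], grip=[0, 0, 0, 0, 0])

```text
time: 4.5
tool_pos: [0.4857, -0.2355, 0.2111]
tcp_rot: [-1.266, 1.115, -1.117]
wrist_force: [0.8, -0.1, 0.6]
width: 0.001
```

jog_arm(turn=[[0, 0, 0], [0, 0, 0], [0, 0, 0], [0, 0, 0], [0, 0, 0]], slide=[[-34, 2, 26], [-34, 2, 26], [-34, 2, 26], [-34, 2, 26], [-20, 2, 23]], grip=[0, 0, 0, 0, 0])

```text
time: 5.0
tool_pos: [0.5921, -0.0635, 0.2011]
tcp_rot: [-1.266, 1.114, -1.114]
wrist_force: [-0.4, -0.2, 0.1]
width: -0.002
```

```bash
python3 -c "
from h import *
goal([-.155,0,.135])
d=shot('wrist','w1.png')
find(d,['trigger_push'])
P=cloud(d);hsv=cv2.cvtColor(d['img'],cv2.COLOR_RGB2HSV);h,s,v=[hsv[...,i].astype(int) for i in range(3)]
m=(s>130)&(h>5)&(h<20)&(d['depth']>0)
C=toclamp(P[m]);C=C[(C[:,2]>.1)&(C[:,2]<.16)];print(len(C),np.percentile(C,[2,50,98],axis=0).round(4))
"
```

```text
t 5.0 clamp pos mm [-173.    -1.2  201.1] slide mm [-18.   66.1  -1.2]
tool in clamp
 [[-1.     0.001  0.   ]
 [-0.    -0.001 -1.   ]
 [-0.001 -1.     0.001]] F clamp [-0.15  0.44  0.11] q [-1.490e-01  1.280e-01  1.802e+00  1.000e-03  1.211e+00 -2.770e-01] w -0.0018980510146452258
trigger_push 0.64 [5.773e-01 3.000e-04 1.437e-01] [309. 148.]
trigger_push 0.36 [0.5802 0.049  0.1495] [325.  54.]
1343 [[-0.1182 -0.0125  0.1062]
 [-0.1095 -0.0012  0.1483]
 [-0.0984  0.01    0.1521]]
```

View pics/w1.png

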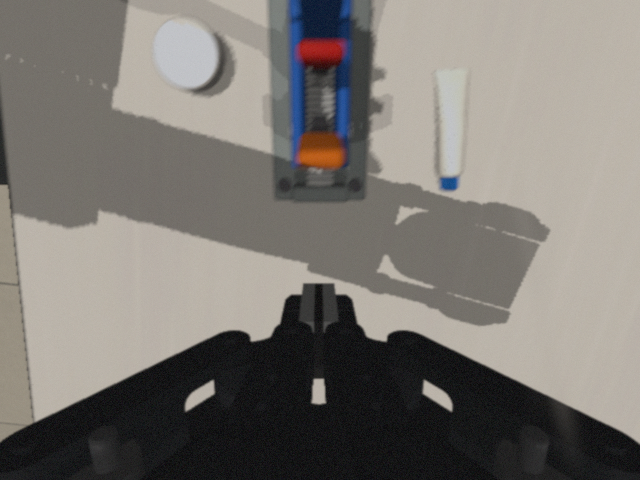

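The wrist view shows the orange trigger at (322,150), straight ahead of the closed fingers and in line with them.

jog_arm(turn=[[0, 0, 0], [0, 0, 0], [0, 0, 0], [0, 0, 0]], slide=[[-2, 32, 0], [-8, 32, -1], [-8, 1, 0], [-10, 0, 0]], grip=[0, 0, 0, 0])

```text
time: 5.5
tool_pos: [0.5858, -0.0388, 0.1354]
tcp_rot: [-1.267, 1.118, -1.116]
wrist_force: [1.1, 0.4, 0.4]
width: -0.004
```

jog_arm(turn=[[0, 0, 0], [0, 0, 0], [0, 0, 0]], slide=[[-8, 0, 0], [-6, 0, 0], [0, 0, 0]], grip=[0, 0, 0])

```text
time: 5.8
tool_pos: [0.5862, -0.024, 0.1378]
tcp_rot: [-1.265, 1.113, -1.117]
wrist_force: [0.5, -0.1, -0.6]
width: -0.0
```

```bash
python3 -c "
from h import *
goal([-.127,0,.135])"
```

```text
t 5.8 clamp pos mm [-133.1   -0.2  137.8] slide mm [-6.1  2.8 -0.3]
tool in clamp
 [[-1.    -0.001 -0.   ]
 [ 0.    -0.003 -1.   ]
 [ 0.001 -1.     0.003]] F clamp [-0.14 -0.45 -0.59] q [-0.083  0.162  1.886  0.     1.091 -0.21 ] w -0.00018732593999677024
```

jog_arm(turn=[[0, 0, 0], [0, 0, 0], [0, 0, 0], [0, 0, 0], [0, 0, 0]], slide=[[-3, 1, 0], [-3, 1, 0], [-3, 0, 0], [-3, 0, 0], [-3, 0, 0]], grip=[0, 0, 0, 0, 0])

```text
time: 6.3
tool_pos: [0.5845, -0.011, 0.1361]
tcp_rot: [-1.266, 1.113, -1.119]
wrist_force: [-2.0, -3.7, 6.6]
width: 0.004
```

jog_arm(turn=[[0, 0, 0], [0, 0, 0], [0, 0, 0], [0, 0, 0], [0, 0, 0]], slide=[[-3, 0, 0], [-3, 0, 0], [-3, 0, 0], [-3, 0, 0], [-3, 0, 0]], grip=[0, 0, 0, 0, 0])

```text
time: 6.8
tool_pos: [0.5826, 0.0039, 0.1362]
tcp_rot: [-1.266, 1.113, -1.119]
wrist_force: [-1.8, -2.7, 7.5]
width: -0.003
```

```bash
python3 -c "
from h import *
goal([-.127,0,.135])"
```

```text
t 6.8 clamp pos mm [-105.    -0.2  136.2] slide mm [22.   1.2 -0.2]
tool in clamp
 [[-1.    -0.002 -0.002]
 [ 0.002 -0.003 -1.   ]
 [ 0.002 -1.     0.003]] F clamp [-2.44  2.16  7.49] q [-0.035  0.156  1.896 -0.002  1.087 -0.16 ] w -0.003159348865465435
```

```bash
python3 -c "
from h import *
d=shot('scene','s2.png');a=d['img'][140:330,230:430,::-1]
cv2.imwrite('pics/s2z.png',cv2.resize(a,None,fx=4,fy=4,interpolation=cv2.INTER_CUBIC)[:600])
d=shot('wrist','w2.png');st()"
```

```text
{'time': 6.9, 'q': [-0.0345, 0.1565, 1.8958, -0.001, 1.0865, -0.1599], 'tool_pos': [0.5825, 0.0045, 0.136], 'tcp_rot': [-1.2649, 1.1135, -1.118], 'wrist_force': [-1.628, -0.0642, 7.0645], 'width': 0.0029}
[[ 0.126  0.003  0.992]
 [-0.992 -0.001  0.126]
 [ 0.001 -1.     0.003]]
```

View pics/s2z.png

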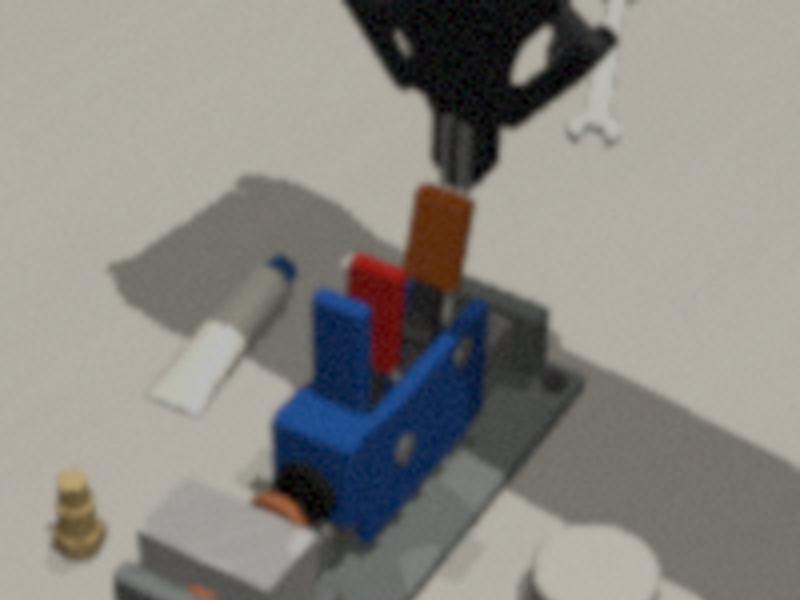

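View pics/w2.png

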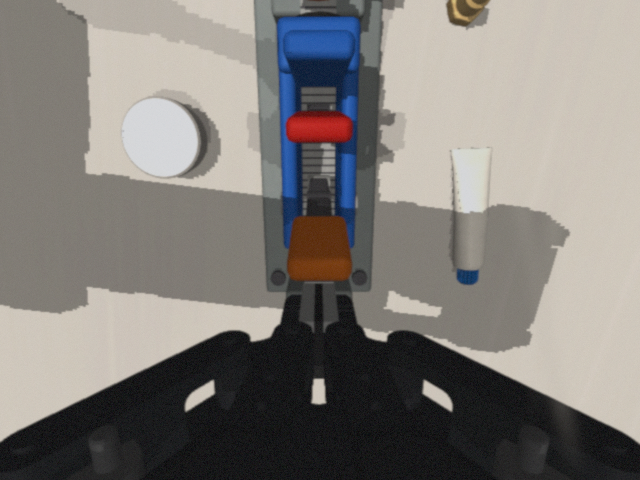

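```bash
python3 -c "
from h import *
d=shot('scene')
s=bot.read_state();T=R.from_rotvec(s['tcp_rot']);tp=np.array(s['tool_pos'])
K=np.array(d['intrinsics']);RR=R.from_rotvec(d['rotation'])
for n,o in (('tcp',[0,0,0]),('tip',[0,.017,0]),('tip-front',[-.011,.017,0]),('tipL',[0,.017,.0145]),('tipR',[0,.017,-.0145])):
    p=RR.inv().apply(tp+T.apply(o)-d['position']);uv=(K@p/p[2])[:2];print(n,uv.round(1),((uv-[230,140])*4).round())
for c in ('scene','wrist'):
  if c=='wrist': d=shot('wrist')
  P=cloud(d);hsv=cv2.cvtColor(d['img'],cv2.COLOR_RGB2HSV);h,sa,v=[hsv[...,i].astype(int) for i in range(3)]
  ok=d['depth']>0
  def rep(n,m,lo,hi):
    C=toclamp(P[m&ok]);C=C[(C[:,2]>lo)&(C[:,2]<hi)&(abs(C[:,1])<.04)&(abs(C[:,0])<.2)];print(c,n,len(C),np.percentile(C,[3,50,97],axis=0).round(4).tolist() if len(C)>5 else '')
  rep('orange',(sa>130)&(h>5)&(h<20),.1,.16)
  rep('orangetop',(sa>130)&(h>5)&(h<20),.143,.16)
  rep('red',(sa>130)&((h<4)|(h>172)),.1,.16)
  rep('post',(sa>130)&(h>100)&(h<130),.135,.16)
  rep('copper',(sa>110)&(h<20),.05,.08)
print(goal([0,0,0]))
"
```

```text
tcp [344.2 189.9] [457. 200.]
tip [343.8 197.4] [455. 230.]
tip-front [340.8 200.7] [443. 243.]
tipL [336.9 194.7] [428. 219.]
tipR [350.9 200.1] [483. 241.]
scene orange 313 [[-0.087, -0.0086, 0.1119], [-0.0789, 0.0038, 0.1323], [-0.0728, 0.0141, 0.1511]]
scene orangetop 81 [[-0.0889, -0.0082, 0.1435], [-0.0836, 0.0031, 0.1482], [-0.0801, 0.0138, 0.1516]]
scene red 248 [[-0.034, -0.0078, 0.104], [-0.0263, 0.0078, 0.1362], [-0.022, 0.0141, 0.1499]]
scene post 134 [[-0.0054, -0.0084, 0.1357], [0.0009, 0.0041, 0.1459], [0.0041, 0.0141, 0.1514]]
scene copper 80 [[0.029, -0.0099, 0.0557], [0.046, 0.0017, 0.073], [0.1032, 0.0127, 0.0784]]
wrist orange 3703 [[-0.0922, -0.0117, 0.1141], [-0.0813, 0.0005, 0.1441], [-0.0735, 0.0127, 0.1518]]
wrist orangetop 1932 [[-0.0928, -0.0117, 0.1438], [-0.0854, 0.0005, 0.1501], [-0.081, 0.0127, 0.152]]
wrist red 1860 [[-0.036, -0.0106, 0.1232], [-0.0311, 0.0005, 0.1493], [-0.0238, 0.0117, 0.1508]]
wrist post 2568 [[-0.0077, -0.011, 0.1375], [-0.0042, 0.0005, 0.1501], [0.0015, 0.0122, 0.1519]]
wrist copper 7 [[0.0444, -0.0015, 0.0504], [0.0448, 0.0006, 0.0513], [0.0451, 0.0037, 0.0524]]
t 7.0 clamp pos mm [-104.4   -0.2  136. ] slide mm [-104.5  135.8   -0.7]
tool in clamp
 [[-1.    -0.001 -0.002]
 [ 0.002 -0.003 -1.   ]
 [ 0.001 -1.     0.003]] F clamp [-0.96  0.87  7.17] q [-3.500e-02  1.570e-01  1.896e+00 -1.000e-03  1.087e+00 -1.600e-01] w -0.00105994377914027
Rotation.from_matrix(array([[ 1.25515169e-01,  2.66250533e-03,  9.92088128e-01],
                            [-9.92091030e-01, -8.25590171e-04,  1.25517752e-01],
                            [ 1.15324989e-03, -9.99996115e-01,  2.53782356e-03]]))
```

The post is at clamp x of about -4 mm, so the head has slid freely to about -71 mm with the trigger still at rest. The 7 N upward force suggests a ledge on the fingers is sitting on the top of the handle. I'll back off, raise the tool and pump.

jog_arm(turn=[[0, 0, 0], [0, 0, 0], [0, 0, 0]], slide=[[4, -2, 0], [0, -4, 0], [0, 0, 0]], grip=[0, 0, 0])

```text
time: 7.3
tool_pos: [0.5822, 0.0009, 0.1404]
tcp_rot: [-1.265, 1.116, -1.117]
wrist_force: [-0.4, -0.2, -0.4]
width: -0.001
```

jog_arm(turn=[[0, 0, 0], [0, 0, 0], [0, 0, 0], [0, 0, 0]], slide=[[-3, 0, 0], [-3, 0, 0], [-3, 0, 0], [0, 0, 0]], grip=[0, 0, 0, 0])

```text
time: 7.7
tool_pos: [0.5805, 0.0106, 0.1396]
tcp_rot: [-1.267, 1.116, -1.115]
wrist_force: [0.1, -0.1, -1.3]
width: -0.001
```

jog_arm(turn=[[0, 0, 0], [0, 0, 0], [0, 0, 0]], slide=[[-3, 0, 0], [-3, 0, 0], [0, 0, 0]], grip=[0, 0, 0])

```text
time: 8.0
tool_pos: [0.58, 0.016, 0.1404]
tcp_rot: [-1.266, 1.115, -1.116]
wrist_force: [-1.5, -1.9, 3.6]
width: 0.004
```

```bash
cat >> h.py <<'E'
def look(c='wrist',fn=None):
  d=shot(c,fn)
  P=cloud(d);hsv=cv2.cvtColor(d['img'],cv2.COLOR_RGB2HSV);h,sa,v=[hsv[...,i].astype(int) for i in range(3)]
  ok=d['depth']>0
  def rep(n,m,lo,hi):
    C=toclamp(P[m&ok]);C=C[(C[:,2]>lo)&(C[:,2]<hi)&(abs(C[:,1])<.04)&(abs(C[:,0])<.2)];print(c,n,len(C),(np.percentile(C,[3,50,97],axis=0)*1000).round(1).tolist() if len(C)>5 else '')
  rep('orangetop',(sa>130)&(h>5)&(h<20),.143,.16)
  rep('red',(sa>130)&((h<4)|(h>172)),.14,.16)
  rep('post',(sa>130)&(h>100)&(h<130),.143,.16)
  rep('copper',(sa>110)&(h<20),.05,.08)
E
python3 -c "
from h import *
look(); look('scene','s3.png'); goal([0,0,0])"
```

```text
wrist orangetop 1454 [[-87.9, -12.0, 143.7], [-80.2, -0.3, 150.6], [-77.3, 12.9, 153.0]]
wrist red 1580 [[-35.9, -10.9, 142.9], [-31.1, 0.7, 149.3], [-26.1, 11.8, 150.8]]
wrist post 1922 [[-7.6, -11.2, 146.1], [-3.3, 0.5, 150.4], [1.7, 12.1, 151.9]]
wrist copper 1003 [[44.4, -12.1, 54.8], [45.2, 0.8, 73.6], [49.7, 13.6, 78.9]]
scene orangetop 86 [[-84.6, -8.1, 143.4], [-80.1, 3.1, 149.1], [-76.2, 13.9, 154.6]]
scene red 99 [[-35.9, -8.6, 140.5], [-28.1, 3.1, 147.1], [-25.4, 13.4, 150.2]]
scene post 90 [[-5.2, -8.6, 144.1], [0.3, 2.8, 148.9], [3.3, 13.9, 151.6]]
scene copper 75 [[28.7, -9.8, 55.8], [45.2, 1.0, 72.7], [103.0, 11.7, 78.5]]
t 8.1 clamp pos mm [-92.8   0.7 140.4] slide mm [-92.9 140.3   0.6]
tool in clamp
 [[-1.    -0.    -0.001]
 [ 0.001 -0.    -1.   ]
 [ 0.    -1.     0.   ]] F clamp [-1.41  2.77  3.35] q [-0.015  0.15   1.895 -0.     1.097 -0.141] w 0.0021114890577893703
```

jog_arm(turn=[[0, 0, 0], [0, 0, 0], [0, 0, 0], [0, 0, 0]], slide=[[-3, 0, 0], [-3, 0, 0], [-3, 0, 0], [0, 0, 0]], grip=[0, 0, 0, 0])

```text
time: 8.5
tool_pos: [0.579, 0.0248, 0.1415]
tcp_rot: [-1.266, 1.115, -1.116]
wrist_force: [-3.6, -2.9, 8.5]
width: 0.0
```

jog_arm(turn=[[0, 0, 0], [0, 0, 0], [0, 0, 0], [0, 0, 0]], slide=[[-2, 0, 0], [-2, 0, 0], [-2, 0, 0], [0, 0, 0]], grip=[0, 0, 0, 0])

```text
time: 8.9
tool_pos: [0.5783, 0.0307, 0.1417]
tcp_rot: [-1.266, 1.115, -1.117]
wrist_force: [-4.7, -1.8, 11.2]
width: -0.002
```

```bash
python3 -c "
from h import *
look('wrist','w4.png'); goal([0,0,0])"
```

```text
wrist orangetop 1280 [[-73.0, -11.8, 144.1], [-66.4, -0.0, 151.9], [-64.2, 12.8, 154.1]]
wrist red 1505 [[-33.8, -10.7, 141.7], [-28.6, 0.5, 149.3], [-24.3, 11.7, 150.8]]
wrist post 1677 [[-5.7, -11.1, 147.6], [-1.3, 0.5, 150.4], [3.6, 12.2, 151.8]]
wrist copper 1810 [[44.5, -11.3, 60.0], [52.6, 0.6, 73.0], [65.0, 12.4, 78.9]]
t 8.95 clamp pos mm [-78.    0.6 141.7] slide mm [-78.1 141.7   0.4]
tool in clamp
 [[-1.    -0.001 -0.001]
 [ 0.001 -0.001 -1.   ]
 [ 0.001 -1.     0.001]] F clamp [-1.4   4.55 11.03] q [ 1.000e-02  1.460e-01  1.896e+00 -1.000e-03  1.098e+00 -1.160e-01] w 0.0016047730923693787
```

```bash
python3 -c "
import cv2
a=cv2.imread('pics/w4.png')[180:400,220:420];cv2.imwrite('pics/w4z.png',cv2.resize(a,None,fx=2.7,fy=2.7,interpolation=cv2.INTER_CUBIC))"
```

```text
(no output)
```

View pics/w4z.png

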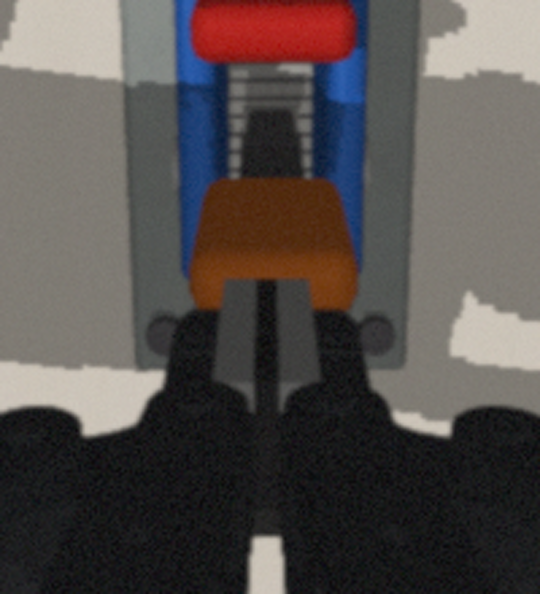

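jog_arm(turn=[[0, 0, 0], [0, 0, 0]], slide=[[0, -7, 0], [0, 0, 0]], grip=[0, 0])

```text
time: 9.15
tool_pos: [0.5788, 0.0312, 0.1476]
tcp_rot: [-1.264, 1.115, -1.117]
wrist_force: [0.5, -0.4, 0.3]
width: -0.003
```

```bash
python3 -c "
from h import *
look('wrist'); goal([0,0,0])"
```

```text
wrist orangetop 30 [[-80.0, -10.9, 143.1], [-79.2, -8.5, 143.8], [-78.6, 11.4, 145.2]]
wrist red 1407 [[-34.6, -10.9, 141.6], [-29.3, 0.7, 149.2], [-24.9, 11.8, 150.7]]
wrist post 1553 [[-5.7, -11.1, 147.9], [-0.9, 0.7, 150.4], [3.9, 12.3, 151.9]]
wrist copper 1689 [[44.6, -11.2, 60.2], [52.6, 0.9, 72.9], [65.0, 12.3, 78.8]]
t 9.2 clamp pos mm [-77.4   0.3 147.1] slide mm [-77.4 147.1   0. ]
tool in clamp
 [[-1.     0.    -0.002]
 [ 0.002 -0.001 -1.   ]
 [-0.    -1.     0.001]] F clamp [ 0.75 -0.08  0.17] q [ 1.000e-02  1.410e-01  1.891e+00  1.000e-03  1.108e+00 -1.160e-01] w -0.0028181252473368948
```

```bash
python3 -c "
from h import *
d=shot('scene','s5.png');a=d['img'][140:280,240:440,::-1]
cv2.imwrite('pics/s5z.png',cv2.resize(a,None,fx=4,fy=4,interpolation=cv2.INTER_CUBIC)[:600])
d=shot('wrist','w5.png')"
```

```text
(no output)
```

View pics/s5z.png

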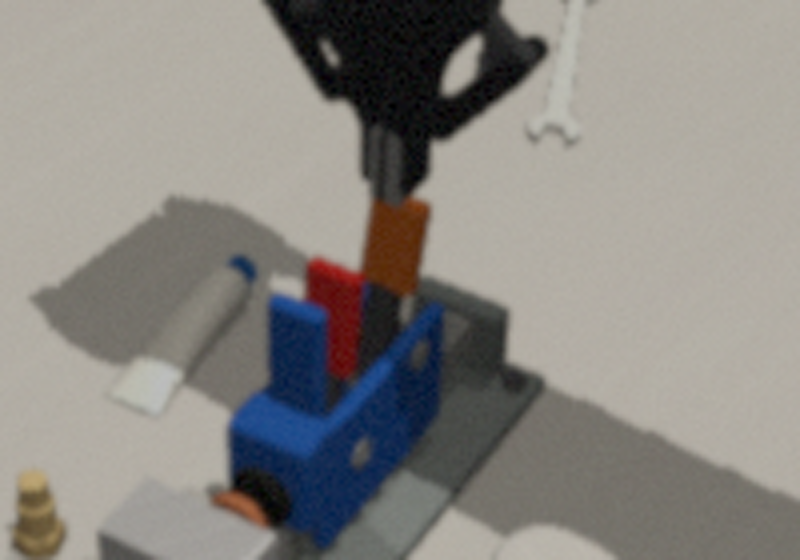

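View pics/w5.png

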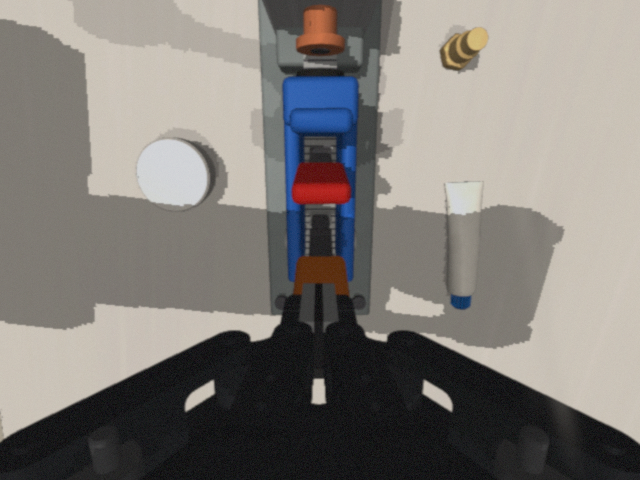

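```bash
python3 -c "
from h import *
d=shot('scene');P=cloud(d)
for v in range(170,200,3):
  print(v,[(u,(toclamp(P[v,u])*1000).round(0).astype(int).tolist(),d['img'][v,u].tolist()) for u in (333,337,341)])
goal([0,0,0])"
```

```text
170 [(333, [-67, -3, 201], [13, 18, 15]), (337, [-65, 6, 205], [22, 22, 26]), (341, [-67, 12, 207], [17, 18, 21])]
173 [(333, [-68, -3, 194], [62, 61, 59]), (337, [-67, 5, 198], [35, 35, 35]), (341, [-67, 12, 201], [12, 15, 12])]
176 [(333, [-66, -2, 189], [57, 57, 55]), (337, [-66, 6, 193], [60, 56, 55]), (341, [-72, 10, 190], [25, 24, 26])]
179 [(333, [-67, -2, 183], [61, 59, 57]), (337, [-66, 6, 187], [58, 56, 55]), (341, [-70, 11, 186], [21, 20, 21])]
182 [(333, [-67, -2, 177], [59, 60, 58]), (337, [-69, 5, 178], [59, 58, 56]), (341, [-71, 11, 179], [24, 24, 23])]
185 [(333, [-66, -2, 171], [68, 67, 63]), (337, [-65, 7, 176], [60, 58, 56]), (341, [-71, 11, 173], [24, 21, 22])]
188 [(333, [-68, -3, 163], [87, 84, 79]), (337, [-66, 6, 168], [61, 60, 58]), (341, [-73, 10, 165], [22, 17, 17])]
191 [(333, [-79, -9, 147], [107, 74, 56]), (337, [-65, 7, 162], [73, 52, 36]), (341, [-83, 5, 150], [88, 50, 23])]
194 [(333, [-79, -8, 140], [98, 58, 38]), (337, [-79, 0, 144], [93, 41, 12]), (341, [-81, 6, 145], [94, 48, 21])]
197 [(333, [-79, -8, 134], [95, 49, 20]), (337, [-77, 1, 138], [93, 47, 13]), (341, [-81, 7, 139], [93, 47, 15])]
t 9.35 clamp pos mm [-77.5   1.1 146.3] slide mm [-77.4 146.3   1.1]
tool in clamp
 [[-1.     0.    -0.001]
 [ 0.001  0.001 -1.   ]
 [-0.    -1.    -0.001]] F clamp [ 0.7  -0.79 -0.05] q [ 0.01   0.142  1.892  0.     1.108 -0.116] w 0.0004528872412665981
```

The depth image puts the closed fingertips about 12 mm above the TCP height, higher than described. The tips were therefore only catching the top edge of the handle. I'll move back behind the handle and lower.

jog_arm(turn=[[0, 0, 0], [0, 0, 0], [0, 0, 0], [0, 0, 0]], slide=[[36, 0, 0], [0, 17, 0], [0, 17, 0], [0, 0, 0]], grip=[0, 0, 0, 0])

```text
time: 9.75
tool_pos: [0.58, -0.0049, 0.1096]
tcp_rot: [-1.27, 1.121, -1.113]
wrist_force: [-0.2, 0.8, -0.5]
width: -0.003
```

```bash
python3 -c "
from h import *
look('wrist','w6.png'); goal([0,0,0])
d=shot('scene','s6.png');a=d['img'][140:280,240:440,::-1]
cv2.imwrite('pics/s6z.png',cv2.resize(a,None,fx=4,fy=4,interpolation=cv2.INTER_CUBIC)[:600])"
```

```text
wrist orangetop 2882 [[-90.6, -11.7, 143.8], [-83.6, 0.5, 150.2], [-79.2, 12.7, 152.0]]
wrist red 2737 [[-35.2, -11.0, 147.1], [-30.8, 0.6, 149.3], [-26.3, 11.9, 150.8]]
wrist post 333 [[-6.3, -9.9, 143.1], [-5.9, 0.9, 144.7], [-5.3, 11.0, 146.9]]
wrist copper 0 
t 9.8 clamp pos mm [-113.4    2.4  111. ] slide mm [-113.3  111.1    2.7]
tool in clamp
 [[-1.     0.001 -0.002]
 [ 0.002  0.004 -1.   ]
 [-0.001 -1.    -0.004]] F clamp [-0.79  0.65  0.76] q [-0.051  0.183  1.915  0.     1.048 -0.177] w -0.002275528030151184
```

View pics/s6z.png

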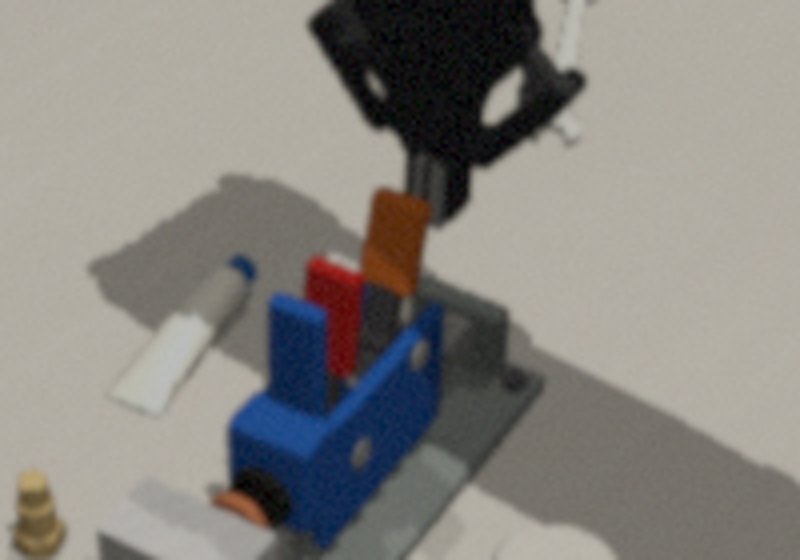

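jog_arm(turn=[[0, 0, 0], [0, 0, 0], [0, 0, 0], [0, 0, 0]], slide=[[-6, -1, 2], [-6, 0, 0], [-3, 0, 0], [-3, 0, 0]], grip=[0, 0, 0, 0])

```text
time: 10.25
tool_pos: [0.583, 0.0137, 0.1148]
tcp_rot: [-1.266, 1.114, -1.116]
wrist_force: [1.1, -1.5, 1.1]
width: -0.001
```

jog_arm(turn=[[0, 0, 0], [0, 0, 0], [0, 0, 0]], slide=[[-4, 0, 0], [-4, 0, 0], [0, 0, 0]], grip=[0, 0, 0])

```text
time: 10.55
tool_pos: [0.5814, 0.0216, 0.1141]
tcp_rot: [-1.266, 1.115, -1.116]
wrist_force: [1.4, -1.1, 0.7]
width: -0.001
```

```bash
python3 -c "
from h import *
look('wrist'); goal([0,0,0])"
```

```text
wrist orangetop 2657 [[-74.7, -11.7, 144.2], [-67.8, 0.5, 152.2], [-64.1, 12.6, 153.9]]
wrist red 2315 [[-33.0, -10.8, 143.0], [-27.9, 0.4, 149.3], [-23.3, 11.7, 150.8]]
wrist post 2877 [[-4.7, -11.1, 145.8], [-0.4, 0.4, 150.4], [4.4, 12.1, 151.9]]
wrist copper 865 [[44.3, -12.5, 53.4], [44.8, 0.7, 70.2], [46.8, 13.6, 78.1]]
t 10.6 clamp pos mm [-87.5  -1.3 114. ] slide mm [-87.5 114.   -1.4]
tool in clamp
 [[-1.    -0.    -0.001]
 [ 0.001 -0.    -1.   ]
 [ 0.    -1.     0.   ]] F clamp [-1.77 -0.41  1.89] q [-0.006  0.179  1.914 -0.     1.048 -0.132] w 0.00027382037455795077
```

jog_arm(turn=[[0, 0, 0], [0, 0, 0], [0, 0, 0], [0, 0, 0]], slide=[[-4, 0, 0], [-4, 0, 0], [-4, 0, 0], [0, 0, 0]], grip=[0, 0, 0, 0])

```text
time: 11.0
tool_pos: [0.5798, 0.0336, 0.114]
tcp_rot: [-1.266, 1.116, -1.115]
wrist_force: [0.8, -1.5, 2.4]
width: 0.002
```

jog_arm(turn=[[0, 0, 0], [0, 0, 0], [0, 0, 0]], slide=[[-3, 0, 0], [-3, 0, 0], [0, 0, 0]], grip=[0, 0, 0])

```text
time: 11.3
tool_pos: [0.579, 0.0395, 0.1139]
tcp_rot: [-1.266, 1.116, -1.116]
wrist_force: [0.6, -2.2, 2.0]
width: 0.003
```

jog_arm(turn=[[0, 0, 0], [0, 0, 0], [0, 0, 0]], slide=[[-3, 0, 0], [-3, 0, 0], [0, 0, 0]], grip=[0, 0, 0])

```text
time: 11.6
tool_pos: [0.5782, 0.0454, 0.1137]
tcp_rot: [-1.266, 1.116, -1.116]
wrist_force: [0.9, -2.3, 1.7]
width: -0.004
```

```bash
python3 -c "
from h import *
look('wrist'); goal([0,0,0])"
```

```text
wrist orangetop 2319 [[-46.0, -11.5, 146.3], [-40.3, 0.6, 150.6], [-36.0, 12.7, 152.2]]
wrist red 2262 [[-22.2, -10.8, 141.5], [-16.7, 0.5, 149.3], [-12.6, 11.8, 150.7]]
wrist post 2541 [[6.1, -11.2, 147.9], [10.6, 0.5, 150.4], [15.3, 12.2, 151.8]]
wrist copper 2006 [[44.7, -11.1, 67.2], [54.1, 0.4, 73.2], [65.1, 12.3, 78.9]]
t 11.65 clamp pos mm [-63.4  -1.2 113.8] slide mm [-63.3 113.8  -1.3]
tool in clamp
 [[-1.     0.    -0.001]
 [ 0.001  0.    -1.   ]
 [-0.    -1.    -0.   ]] F clamp [-2.95 -0.59  1.44] q [ 0.035  0.176  1.918  0.     1.048 -0.091] w -0.0008650067526632569
```

jog_arm(turn=[[0, 0, 0], [0, 0, 0], [0, 0, 0], [0, 0, 0], [0, 0, 0]], slide=[[15, 0, 0], [15, 0, 0], [0, 0, 0], [-8, 0, 0], [-8, 0, 0]], grip=[0, 0, 0, 0, 0])

```text
time: 12.15
tool_pos: [0.58, 0.0312, 0.114]
tcp_rot: [-1.266, 1.117, -1.117]
wrist_force: [-0.4, -2.6, 1.5]
width: -0.002
```

jog_arm(turn=[[0, 0, 0], [0, 0, 0], [0, 0, 0]], slide=[[-3, 0, 0], [-2, 0, 0], [0, 0, 0]], grip=[0, 0, 0])

```text
time: 12.45
tool_pos: [0.5795, 0.0355, 0.1143]
tcp_rot: [-1.269, 1.113, -1.117]
wrist_force: [-0.2, -6.8, 1.4]
width: -0.003
```

jog_arm(turn=[[0, 0, 0], [0, 0, 0], [0, 0, 0]], slide=[[-2, 0, 0], [-2, 0, 0], [0, 0, 0]], grip=[0, 0, 0])

```text
time: 12.75
tool_pos: [0.5792, 0.0384, 0.1145]
tcp_rot: [-1.27, 1.112, -1.118]
wrist_force: [0.2, -9.3, 4.0]
width: 0.001
```

```bash
python3 -c "
from h import *
look('wrist'); goal([0,0,0])"
```

```text
wrist orangetop 2533 [[-56.7, -11.6, 144.8], [-50.3, 0.6, 152.2], [-46.5, 12.6, 153.8]]
wrist red 2269 [[-21.3, -10.8, 142.1], [-16.1, 0.5, 149.3], [-11.6, 11.7, 150.8]]
wrist post 2731 [[6.9, -11.2, 147.0], [11.4, 0.5, 150.4], [16.2, 12.1, 151.9]]
wrist copper 1824 [[45.5, -11.0, 67.3], [54.0, 0.9, 73.4], [63.7, 12.4, 79.0]]
t 12.8 clamp pos mm [-70.4  -1.3 114.5] slide mm [-70.9 114.2  -1.3]
tool in clamp
 [[-1.    -0.004  0.   ]
 [-0.    -0.    -1.   ]
 [ 0.004 -1.     0.   ]] F clamp [-8.08  1.63  2.45] q [ 0.026  0.176  1.917 -0.005  1.049 -0.1  ] w 0.0017289904029165063
```

jog_arm(turn=[[0, 0, 0], [0, 0, 0], [0, 0, 0]], slide=[[-2, 0, 0], [-2, 0, 0], [0, 0, 0]], grip=[0, 0, 0])

```text
time: 13.1
tool_pos: [0.5788, 0.0421, 0.1146]
tcp_rot: [-1.27, 1.112, -1.118]
wrist_force: [-0.8, -9.6, 2.7]
width: -0.002
```

jog_arm(turn=[[0, 0, 0], [0, 0, 0], [0, 0, 0]], slide=[[-2, 0, 0], [-2, 0, 0], [0, 0, 0]], grip=[0, 0, 0])

```text
time: 13.4
tool_pos: [0.5782, 0.0459, 0.1146]
tcp_rot: [-1.27, 1.112, -1.118]
wrist_force: [-0.3, -10.0, 3.0]
width: -0.0
```

jog_arm(turn=[[0, 0, 0], [0, 0, 0], [0, 0, 0]], slide=[[-2, 0, 0], [-2, 0, 0], [0, 0, 0]], grip=[0, 0, 0])

```text
time: 13.7
tool_pos: [0.5777, 0.0499, 0.1145]
tcp_rot: [-1.27, 1.112, -1.118]
wrist_force: [-0.4, -10.7, 2.3]
width: 0.001
```

```bash
python3 -c "
from h import *
look('wrist'); goal([0,0,0])"
```

```text
wrist orangetop 2357 [[-42.7, -11.5, 146.1], [-36.5, 0.6, 151.0], [-32.4, 12.7, 152.7]]
wrist red 2244 [[-16.8, -10.8, 141.5], [-11.4, 0.5, 149.2], [-7.2, 11.8, 150.8]]
wrist post 2539 [[11.5, -11.2, 147.5], [16.0, 0.5, 150.4], [20.5, 12.2, 151.9]]
wrist copper 1536 [[49.7, -11.5, 67.4], [55.4, 0.5, 73.6], [65.2, 13.0, 79.0]]
t 13.75 clamp pos mm [-58.8  -1.3 114.5] slide mm [-59.3 114.2  -1.3]
tool in clamp
 [[-1.    -0.005  0.   ]
 [-0.    -0.    -1.   ]
 [ 0.005 -1.     0.   ]] F clamp [-10.62   1.77   3.03] q [ 0.046  0.175  1.918 -0.005  1.048 -0.079] w -0.0018399843258998106
```

jog_arm(turn=[[0, 0, 0], [0, 0, 0], [0, 0, 0]], slide=[[-2, 0, 0], [-2, 0, 0], [0, 0, 0]], grip=[0, 0, 0])

```text
time: 14.05
tool_pos: [0.5772, 0.0537, 0.1143]
tcp_rot: [-1.27, 1.112, -1.118]
wrist_force: [0.5, -10.8, 2.1]
width: -0.0
```

jog_arm(turn=[[0, 0, 0], [0, 0, 0], [0, 0, 0], [0, 0, 0], [0, 0, 0]], slide=[[16, 0, 0], [17, 0, 0], [0, 0, 0], [-8, 0, 0], [-8, 0, 0]], grip=[0, 0, 0, 0, 0])

```text
time: 14.55
tool_pos: [0.5791, 0.0394, 0.114]
tcp_rot: [-1.266, 1.116, -1.116]
wrist_force: [0.2, -2.5, 3.0]
width: 0.001
```

jog_arm(turn=[[0, 0, 0], [0, 0, 0], [0, 0, 0], [0, 0, 0]], slide=[[-3, 0, 0], [-2, 0, 0], [-2, 0, 0], [0, 0, 0]], grip=[0, 0, 0, 0])

```text
time: 14.95
tool_pos: [0.5785, 0.0447, 0.1145]
tcp_rot: [-1.27, 1.112, -1.117]
wrist_force: [-0.1, -9.2, 2.2]
width: 0.0
```

```bash
python3 -c "
from h import *
look('wrist'); goal([0,0,0])"
```

```text
wrist orangetop 2567 [[-50.5, -11.6, 144.5], [-43.9, 0.5, 152.2], [-40.2, 12.6, 153.9]]
wrist red 2280 [[-14.7, -10.8, 141.9], [-9.6, 0.5, 149.3], [-5.1, 11.8, 150.8]]
wrist post 2754 [[13.4, -11.1, 147.1], [18.0, 0.5, 150.4], [22.9, 12.2, 151.9]]
wrist copper 1374 [[51.9, -11.6, 68.2], [56.6, 0.4, 74.0], [65.3, 13.0, 79.0]]
t 15.0 clamp pos mm [-64.   -1.4 114.4] slide mm [-64.5 114.2  -1.4]
tool in clamp
 [[-1.    -0.004  0.001]
 [-0.001 -0.    -1.   ]
 [ 0.004 -1.     0.   ]] F clamp [-8.4   0.9   2.58] q [ 0.037  0.175  1.917 -0.004  1.048 -0.089] w -0.0012015782486061372
```

jog_arm(turn=[[0, 0, 0], [0, 0, 0], [0, 0, 0], [0, 0, 0]], slide=[[-2, 0, 0], [-2, 0, 0], [-2, 0, 0], [0, 0, 0]], grip=[0, 0, 0, 0])

```text
time: 15.4
tool_pos: [0.5778, 0.0503, 0.1146]
tcp_rot: [-1.27, 1.112, -1.118]
wrist_force: [0.4, -10.5, 3.2]
width: -0.001
```

jog_arm(turn=[[0, 0, 0], [0, 0, 0], [0, 0, 0], [0, 0, 0]], slide=[[-2, 0, 0], [-2, 0, 0], [-2, 0, 0], [0, 0, 0]], grip=[0, 0, 0, 0])

```text
time: 15.8
tool_pos: [0.577, 0.0561, 0.1144]
tcp_rot: [-1.27, 1.112, -1.118]
wrist_force: [-0.0, -11.4, 2.3]
width: -0.003
```

```bash
python3 -c "
from h import *
look('wrist'); goal([0,0,0])"
```

```text
wrist orangetop 2359 [[-36.2, -11.6, 146.2], [-30.3, 0.5, 151.0], [-26.2, 12.6, 152.7]]
wrist red 2256 [[-10.4, -10.7, 141.6], [-4.9, 0.5, 149.3], [-0.8, 11.8, 150.8]]
wrist post 2541 [[18.0, -11.2, 147.9], [22.5, 0.5, 150.4], [27.2, 12.2, 151.9]]
wrist copper 982 [[56.1, -12.2, 68.3], [59.6, 0.6, 75.5], [65.3, 13.6, 79.2]]
t 15.85 clamp pos mm [-52.5  -1.4 114.4] slide mm [-53.  114.2  -1.4]
tool in clamp
 [[-1.    -0.005  0.001]
 [-0.001 -0.    -1.   ]
 [ 0.005 -1.     0.   ]] F clamp [-9.87  1.32  2.29] q [ 0.057  0.175  1.918 -0.005  1.048 -0.069] w -0.0006729231682297077
```

jog_arm(turn=[[0, 0, 0], [0, 0, 0], [0, 0, 0], [0, 0, 0], [0, 0, 0]], slide=[[14, 0, 0], [16, 0, 0], [0, 0, 0], [-8, 0, 0], [-8, 0, 0]], grip=[0, 0, 0, 0, 0])

```text
time: 16.35
tool_pos: [0.5785, 0.0444, 0.114]
tcp_rot: [-1.266, 1.116, -1.116]
wrist_force: [0.6, -2.6, 3.5]
width: 0.003
```

jog_arm(turn=[[0, 0, 0], [0, 0, 0], [0, 0, 0], [0, 0, 0]], slide=[[-2, 0, 0], [-2, 0, 0], [-2, 0, 0], [0, 0, 0]], grip=[0, 0, 0, 0])

```text
time: 16.75
tool_pos: [0.578, 0.0487, 0.1144]
tcp_rot: [-1.269, 1.112, -1.117]
wrist_force: [0.4, -8.7, 1.8]
width: -0.001
```

jog_arm(turn=[[0, 0, 0], [0, 0, 0], [0, 0, 0]], slide=[[-1, 0, 0], [-1, 0, 0], [0, 0, 0]], grip=[0, 0, 0])

```text
time: 17.05
tool_pos: [0.5778, 0.0502, 0.1145]
tcp_rot: [-1.269, 1.112, -1.118]
wrist_force: [-1.4, -9.2, 3.4]
width: 0.002
```

```bash
python3 -c "
from h import *
look('wrist'); goal([0,0,0])"
```

```text
wrist orangetop 2527 [[-44.6, -11.6, 144.5], [-38.2, 0.5, 152.2], [-34.4, 12.6, 153.8]]
wrist red 2277 [[-9.8, -10.7, 142.2], [-4.6, 0.5, 149.3], [-0.2, 11.8, 150.9]]
wrist post 2683 [[18.4, -11.1, 147.4], [22.9, 0.4, 150.4], [27.5, 12.2, 151.9]]
wrist copper 943 [[56.7, -12.2, 68.4], [59.9, 0.8, 76.1], [65.4, 13.8, 79.3]]
t 17.1 clamp pos mm [-58.4  -1.4 114.5] slide mm [-58.9 114.2  -1.4]
tool in clamp
 [[-1.    -0.004  0.   ]
 [-0.    -0.    -1.   ]
 [ 0.004 -1.     0.   ]] F clamp [-10.23   1.56   3.  ] q [ 0.046  0.175  1.918 -0.005  1.048 -0.079] w -0.0008054909063204674
```

jog_arm(turn=[[0, 0, 0], [0, 0, 0], [0, 0, 0]], slide=[[-2, 0, 0], [-2, 0, 0], [0, 0, 0]], grip=[0, 0, 0])

```text
time: 17.4
tool_pos: [0.5773, 0.0541, 0.1145]
tcp_rot: [-1.27, 1.112, -1.118]
wrist_force: [0.5, -10.2, 3.3]
width: 0.003
```

jog_arm(turn=[[0, 0, 0], [0, 0, 0]], slide=[[-1, 0, 0], [0, 0, 0]], grip=[0, 0])

```text
time: 17.6
tool_pos: [0.5772, 0.055, 0.1145]
tcp_rot: [-1.27, 1.112, -1.118]
wrist_force: [0.4, -10.7, 3.2]
width: -0.002
```

jog_arm(turn=[[0, 0, 0], [0, 0, 0]], slide=[[-1, 0, 0], [0, 0, 0]], grip=[0, 0])

```text
time: 17.8
tool_pos: [0.5771, 0.0559, 0.1145]
tcp_rot: [-1.27, 1.112, -1.118]
wrist_force: [-0.0, -10.7, 3.1]
width: 0.0
```

```bash
python3 -c "
from h import *
look('wrist'); goal([0,0,0])"
```

```text
wrist orangetop 2409 [[-37.6, -11.5, 145.2], [-31.4, 0.5, 151.7], [-27.4, 12.6, 153.3]]
wrist red 2247 [[-7.9, -10.8, 141.5], [-2.5, 0.5, 149.3], [1.8, 11.7, 150.8]]
wrist post 2608 [[20.6, -11.2, 147.9], [25.1, 0.4, 150.4], [29.9, 12.1, 151.9]]
wrist copper 801 [[58.6, -12.4, 68.6], [61.4, 0.8, 76.8], [64.4, 13.9, 79.3]]
t 17.85 clamp pos mm [-52.7  -1.4 114.5] slide mm [-53.2 114.3  -1.4]
tool in clamp
 [[-1.    -0.005  0.   ]
 [-0.    -0.    -1.   ]
 [ 0.005 -1.     0.   ]] F clamp [-9.86  1.65  4.2 ] q [ 0.056  0.174  1.918 -0.005  1.048 -0.069] w 0.00015777148383842887
```

jog_arm(turn=[[0, 0, 0], [0, 0, 0]], slide=[[-1, 0, 0], [0, 0, 0]], grip=[0, 0])

```text
time: 18.05
tool_pos: [0.5769, 0.0568, 0.1145]
tcp_rot: [-1.27, 1.112, -1.118]
wrist_force: [0.2, -10.2, 3.5]
width: -0.004
```

jog_arm(turn=[[0, 0, 0], [0, 0, 0]], slide=[[-1, 0, 0], [0, 0, 0]], grip=[0, 0])

```text
time: 18.25
tool_pos: [0.5768, 0.0578, 0.1145]
tcp_rot: [-1.27, 1.112, -1.118]
wrist_force: [-0.2, -10.1, 3.4]
width: -0.001
```

jog_arm(turn=[[0, 0, 0], [0, 0, 0]], slide=[[-1, 0, 0], [0, 0, 0]], grip=[0, 0])

```text
time: 18.45
tool_pos: [0.5767, 0.0587, 0.1145]
tcp_rot: [-1.27, 1.112, -1.118]
wrist_force: [-0.5, -11.6, 3.1]
width: 0.004
```

jog_arm(turn=[[0, 0, 0], [0, 0, 0]], slide=[[-1, 0, 0], [0, 0, 0]], grip=[0, 0])

```text
time: 18.65
tool_pos: [0.5766, 0.0593, 0.1144]
tcp_rot: [-1.271, 1.111, -1.119]
wrist_force: [0.8, -11.5, 3.0]
width: 0.001
```

```bash
python3 -c "
from h import *
look('wrist'); goal([0,0,0])"
```

```text
wrist orangetop 2369 [[-33.4, -11.6, 146.2], [-27.4, 0.5, 151.2], [-23.3, 12.6, 152.8]]
wrist red 2263 [[-6.9, -10.8, 141.6], [-1.4, 0.5, 149.2], [2.8, 11.7, 150.8]]
wrist post 2579 [[21.6, -11.2, 147.7], [26.3, 0.4, 150.4], [31.0, 12.1, 151.8]]
wrist copper 772 [[59.7, -12.7, 68.9], [62.4, 0.4, 76.8], [65.3, 14.0, 79.2]]
t 18.7 clamp pos mm [-49.3  -1.4 114.4] slide mm [-50.  114.2  -1.4]
tool in clamp
 [[-1.    -0.006  0.   ]
 [-0.    -0.    -1.   ]
 [ 0.006 -1.     0.   ]] F clamp [-12.14   0.99   2.97] q [ 0.063  0.174  1.918 -0.006  1.048 -0.062] w -0.0007107526996460341
```

The TCP now advances only about 0.6 mm for each 1 mm commanded, so the bush is starting to bottom. I'll continue gently.

jog_arm(turn=[[0, 0, 0], [0, 0, 0]], slide=[[-1, 0, 0], [0, 0, 0]], grip=[0, 0])

```text
time: 18.9
tool_pos: [0.5765, 0.0599, 0.1145]
tcp_rot: [-1.271, 1.111, -1.119]
wrist_force: [0.6, -13.8, 4.0]
width: 0.001
```

jog_arm(turn=[[0, 0, 0], [0, 0, 0]], slide=[[-0.5, 0, 0], [0, 0, 0]], grip=[0, 0])

```text
time: 19.1
tool_pos: [0.5765, 0.0601, 0.1144]
tcp_rot: [-1.271, 1.111, -1.12]
wrist_force: [0.6, -14.5, 2.7]
width: -0.002
```

jog_arm(turn=[[0, 0, 0], [0, 0, 0]], slide=[[-0.5, 0, 0], [0, 0, 0]], grip=[0, 0])

```text
time: 19.3
tool_pos: [0.5765, 0.0603, 0.1144]
tcp_rot: [-1.272, 1.11, -1.12]
wrist_force: [1.1, -14.8, 3.5]
width: -0.001
```

jog_arm(turn=[[0, 0, 0], [0, 0, 0]], slide=[[-1, 0, 0], [0, 0, 0]], grip=[0, 0])

```text
time: 19.5
tool_pos: [0.5764, 0.0609, 0.1144]
tcp_rot: [-1.272, 1.11, -1.12]
wrist_force: [0.8, -16.7, 2.9]
width: -0.003
```

jog_arm(turn=[[0, 0, 0], [0, 0, 0], [0, 0, 0]], slide=[[-0.5, 0, 0], [0, 0, 0], [0, 0, 0]], grip=[0, 0, 0])

```text
time: 19.8
tool_pos: [0.5764, 0.0611, 0.1144]
tcp_rot: [-1.273, 1.11, -1.121]
wrist_force: [0.9, -17.0, 2.3]
width: -0.002
```

```bash
python3 -c "
from h import *
look('wrist'); goal([0,0,0])"
```

```text
wrist orangetop 2318 [[-30.9, -11.6, 145.9], [-25.1, 0.5, 150.7], [-21.0, 12.6, 152.3]]
wrist red 2260 [[-6.7, -10.7, 141.5], [-1.2, 0.5, 149.2], [2.9, 11.8, 150.7]]
wrist post 2536 [[21.9, -11.2, 148.0], [26.4, 0.5, 150.4], [31.0, 12.2, 151.9]]
wrist copper 770 [[59.6, -12.6, 68.8], [62.4, 0.4, 76.8], [65.3, 13.8, 79.3]]
t 19.85 clamp pos mm [-47.5  -1.4 114.4] slide mm [-48.4 114.   -1.4]
tool in clamp
 [[-1.    -0.008  0.001]
 [-0.001 -0.    -1.   ]
 [ 0.008 -1.     0.   ]] F clamp [-17.33   0.77   2.56] q [ 0.068  0.174  1.918 -0.01   1.048 -0.056] w 0.0005243104773490488
```

The bush has bottomed: the force rose to 17 N with no further bush movement. I'll make one confirming stroke, so that the firm press happens mid-stroke and away from the trigger's stop.

jog_arm(turn=[[0, 0, 0], [0, 0, 0], [0, 0, 0], [0, 0, 0], [0, 0, 0]], slide=[[16, 0, 0], [18, 0, 0], [0, 0, 0], [-8, 0, 0], [-8, 0, 0]], grip=[0, 0, 0, 0, 0])

```text
time: 20.35
tool_pos: [0.5779, 0.0486, 0.114]
tcp_rot: [-1.266, 1.116, -1.116]
wrist_force: [0.0, -3.7, 3.0]
width: -0.001
```

jog_arm(turn=[[0, 0, 0], [0, 0, 0], [0, 0, 0], [0, 0, 0]], slide=[[-1, 0, 0], [-1, 0, 0], [-1, 0, 0], [0, 0, 0]], grip=[0, 0, 0, 0])

```text
time: 20.75
tool_pos: [0.5778, 0.0501, 0.1142]
tcp_rot: [-1.267, 1.114, -1.116]
wrist_force: [0.8, -5.7, 2.6]
width: 0.003
```

jog_arm(turn=[[0, 0, 0], [0, 0, 0], [0, 0, 0]], slide=[[-1, 0, 0], [-1, 0, 0], [0, 0, 0]], grip=[0, 0, 0])

```text
time: 21.05
tool_pos: [0.5776, 0.0512, 0.1143]
tcp_rot: [-1.268, 1.114, -1.117]
wrist_force: [-0.2, -8.2, 2.4]
width: -0.0
```

jog_arm(turn=[[0, 0, 0], [0, 0, 0], [0, 0, 0], [0, 0, 0]], slide=[[-1, 0, 0], [-1, 0, 0], [-1, 0, 0], [0, 0, 0]], grip=[0, 0, 0, 0])

```text
time: 21.45
tool_pos: [0.5774, 0.053, 0.1144]
tcp_rot: [-1.27, 1.112, -1.119]
wrist_force: [-0.1, -11.4, 2.8]
width: -0.002
```

jog_arm(turn=[[0, 0, 0], [0, 0, 0], [0, 0, 0]], slide=[[-1, 0, 0], [-1, 0, 0], [0, 0, 0]], grip=[0, 0, 0])

```text
time: 21.75
tool_pos: [0.5773, 0.0543, 0.1145]
tcp_rot: [-1.27, 1.112, -1.119]
wrist_force: [0.0, -14.0, 4.0]
width: -0.001
```

jog_arm(turn=[[0, 0, 0], [0, 0, 0], [0, 0, 0]], slide=[[-1, 0, 0], [-1, 0, 0], [0, 0, 0]], grip=[0, 0, 0])

```text
time: 22.05
tool_pos: [0.5772, 0.0554, 0.1145]
tcp_rot: [-1.271, 1.111, -1.12]
wrist_force: [0.8, -16.2, 3.8]
width: -0.001
```

jog_arm(turn=[[0, 0, 0], [0, 0, 0], [0, 0, 0]], slide=[[-1, 0, 0], [0, 0, 0], [0, 0, 0]], grip=[0, 0, 0])

```text
time: 22.35
tool_pos: [0.5771, 0.0559, 0.1146]
tcp_rot: [-1.272, 1.11, -1.121]
wrist_force: [1.0, -17.6, 3.9]
width: 0.004
```

```bash
python3 -c "
from h import *
look('wrist'); goal([0,0,0])"
```

```text
wrist orangetop 2459 [[-38.0, -11.6, 144.9], [-31.8, 0.5, 151.9], [-28.0, 12.6, 153.5]]
wrist red 2264 [[-6.7, -10.7, 141.8], [-1.4, 0.4, 149.2], [2.9, 11.8, 150.7]]
wrist post 2636 [[21.7, -11.2, 147.7], [26.2, 0.4, 150.4], [30.9, 12.2, 151.9]]
wrist copper 785 [[59.7, -12.5, 68.7], [62.4, 0.3, 76.8], [65.4, 14.0, 79.3]]
t 22.4 clamp pos mm [-52.6  -1.4 114.6] slide mm [-53.5 114.2  -1.4]
tool in clamp
 [[-1.    -0.008  0.   ]
 [-0.    -0.    -1.   ]
 [ 0.008 -1.     0.   ]] F clamp [-18.13   1.29   4.14] q [ 0.059  0.174  1.918 -0.009  1.048 -0.064] w -0.0006382315819156225
```

18 N on the trigger at mid-stroke with the bush at home, so step 1 should be satisfied. Next I retreat, lift, turn 90° and open the jaws for the release pinch.

jog_arm(turn=[[0, 0, 0], [0, 0, 0], [0, 0, 0], [0, 0, 0], [0, 0, 0]], slide=[[15, 0, 0], [20, 0, 0], [0, -40, 0], [0, -40, 0], [-30, 0, 0]], grip=[0, 0, 0, 0, 0])

```text
time: 22.9
tool_pos: [0.5816, 0.0544, 0.2006]
tcp_rot: [-1.256, 1.11, -1.124]
wrist_force: [1.4, 0.7, 0.4]
width: -0.001
```

jog_arm(turn=[[0, 0.14, 0], [0, 0.14, 0], [0, 0.14, 0], [0, 0.14, 0], [0, 0.14, 0]], slide=[[0, 0, 0], [0, 0, 0], [0, 0, 0], [0, 0, 0], [0, 0, 0]], grip=[80, 80, 80, 80, 80], newtons=40)

```text
time: 23.4
tool_pos: [0.5765, 0.0567, 0.1934]
tcp_rot: [-0.877, 1.624, -1.62]
wrist_force: [0.8, -0.2, 0.4]
width: 0.8
```

jog_arm(turn=[[0, 0.14, 0], [0, 0.14, 0], [0, 0.14, 0], [0, 0.14, 0], [0, 0.14, 0]], slide=[[0, 0, 0], [0, 0, 0], [0, 0, 0], [0, 0, 0], [0, 0, 0]], grip=[80, 80, 80, 80, 80])

```text
time: 23.9
tool_pos: [0.5765, 0.0566, 0.1933]
tcp_rot: [-0.304, 2.067, -2.063]
wrist_force: [-0.3, 0.3, 0.5]
width: 0.799
```

jog_arm(turn=[[0, 0.14, 0], [0, 0.03, 0], [0, 0, 0]], slide=[[0, 0, 0], [0, 0, 0], [0, 0, 0]], grip=[80, 80, 80])

```text
time: 24.2
tool_pos: [0.5766, 0.0564, 0.1934]
tcp_rot: [-0.138, 2.158, -2.154]
wrist_force: [0.0, -0.1, -0.3]
width: 0.801
```

```bash
python3 -c "
from h import *
look('wrist','w8.png'); goal([.0208,0,.2]); goal([.0208,0,.2]);look('scene','s8.png')
d=shot('scene');a=d['img'][110:290,220:440,::-1]
cv2.imwrite('pics/s8z.png',cv2.resize(a,None,fx=3.3,fy=3.3,interpolation=cv2.INTER_CUBIC))"
```

```text
wrist orangetop 882 [[-63.9, -13.1, 144.2], [-58.0, -1.8, 150.3], [-52.6, 11.3, 152.2]]
wrist red 691 [[-8.2, -12.2, 141.5], [-4.2, -1.9, 149.3], [0.4, 10.8, 150.9]]
wrist post 768 [[20.9, -12.1, 143.8], [24.2, -1.4, 150.1], [29.5, 10.7, 151.8]]
wrist copper 370 [[59.9, -11.9, 69.3], [64.7, -1.1, 74.7], [119.3, 9.4, 79.2]]
t 24.25 clamp pos mm [-52.3  -1.  193.5] slide mm [  0.9  -6.4 -73.1]
tool in clamp
 [[-0.001  0.001 -1.   ]
 [ 1.     0.001 -0.001]
 [ 0.001 -1.    -0.001]] F clamp [-0.15 -0.2   0.49] q [5.400e-02 1.040e-01 1.844e+00 1.000e-03 1.195e+00 1.496e+00] w 0.7980356939835945
t 24.25 clamp pos mm [-52.3  -1.  193.5] slide mm [  0.9  -6.4 -73.1]
tool in clamp
 [[-0.001  0.001 -1.   ]
 [ 1.     0.001 -0.001]
 [ 0.001 -1.    -0.001]] F clamp [-0.15 -0.2   0.49] q [5.400e-02 1.040e-01 1.844e+00 1.000e-03 1.195e+00 1.496e+00] w 0.7980356939835945
scene orangetop 84 [[-59.4, -8.2, 143.2], [-54.8, 3.7, 148.0], [-50.7, 13.8, 151.6]]
scene red 106 [[-6.7, -9.1, 140.5], [0.1, 2.9, 146.8], [3.7, 13.3, 150.1]]
scene post 88 [[22.7, -7.9, 143.6], [28.6, 2.5, 148.8], [32.5, 14.0, 151.4]]
scene copper 124 [[102.1, -5.9, 57.4], [118.6, 2.3, 69.8], [121.6, 10.6, 74.4]]
```

View pics/w8.png

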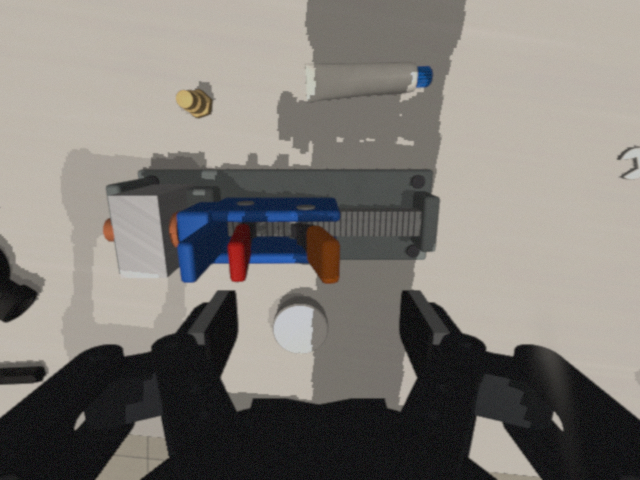

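View pics/s8z.png

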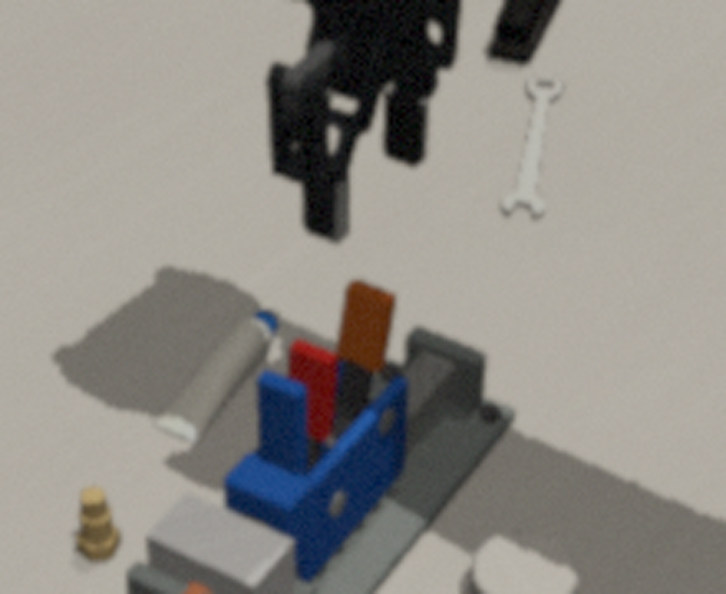

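```bash
python3 -c "
from h import *
d=shot('scene');P=cloud(d)
for v in range(165,186,2):
  print(v,[((toclamp(P[v,u])*1000).round(0).astype(int).tolist(),int(d['img'][v,u].mean())) for u in (315,319,322)])
goal([.021,0,.2])"
```

```text
165 [([11, 11, 263], 10), ([-6, 7, 251], 19), ([-6, 13, 254], 51)]
167 [([12, 11, 260], 23), ([-8, 6, 246], 24), ([-12, 9, 245], 56)]
169 [([-7, 0, 240], 21), ([-7, 7, 243], 25), ([-12, 9, 241], 61)]
171 [([-6, 0, 238], 15), ([-6, 7, 240], 20), ([-12, 9, 237], 65)]
173 [([-6, 0, 234], 13), ([-6, 7, 236], 24), ([-12, 9, 234], 65)]
175 [([-6, 0, 230], 19), ([-8, 7, 231], 20), ([-13, 9, 229], 68)]
177 [([-8, -1, 225], 15), ([-6, 7, 229], 16), ([-12, 9, 226], 64)]
179 [([-3, 2, 225], 34), ([-6, 8, 225], 13), ([-11, 10, 223], 68)]
181 [([-12, -4, 213], 123), ([-6, 8, 221], 55), ([-13, 9, 217], 76)]
183 [([-247, -151, -1], 168), ([-13, 4, 212], 141), ([-15, 8, 212], 124)]
185 [([-243, -148, -3], 169), ([-245, -139, 0], 169), ([-250, -135, -2], 167)]
t 24.4 clamp pos mm [-52.7  -1.1 193.7] slide mm [  1.1  -6.3 -73.7]
tool in clamp
 [[-0.     0.001 -1.   ]
 [ 1.     0.    -0.   ]
 [ 0.    -1.    -0.001]] F clamp [0.3  0.4  0.04] q [5.300e-02 1.040e-01 1.843e+00 1.000e-03 1.195e+00 1.496e+00] w 0.8033749199210042
```

jog_arm(turn=[[0, 0, 0], [0, 0, 0], [0, 0, 0], [0, 0, 0]], slide=[[0, 0, -37], [1, 0, -37], [0, 25, 0], [0, 0, 0]], grip=[80, 80, 80, 80])

```text
time: 24.8
tool_pos: [0.564, 0.1294, 0.1658]
tcp_rot: [-0.146, 2.157, -2.158]
wrist_force: [-0.5, 0.1, -1.1]
width: 0.798
```

```bash
python3 -c "
from h import *
goal([.021,0,.105])
d=shot('wrist','w9.png')
d=shot('scene');a=d['img'][110:290,220:440,::-1]
cv2.imwrite('pics/s9z.png',cv2.resize(a,None,fx=3.3,fy=3.3,interpolation=cv2.INTER_CUBIC))"
```

```text
t 24.8 clamp pos mm [ 21.9   2.2 165.8] slide mm [-2.6 60.8  0.9]
tool in clamp
 [[-0.002 -0.    -1.   ]
 [ 1.     0.006 -0.002]
 [ 0.006 -1.     0.   ]] F clamp [ 0.19  0.49 -1.13] q [0.182 0.128 1.87  0.    1.15  1.624] w 0.7983218985823723
```

View pics/w9.png

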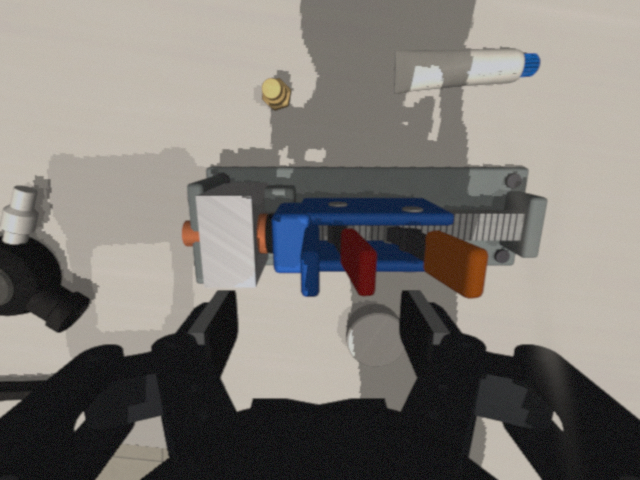

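View pics/s9z.png

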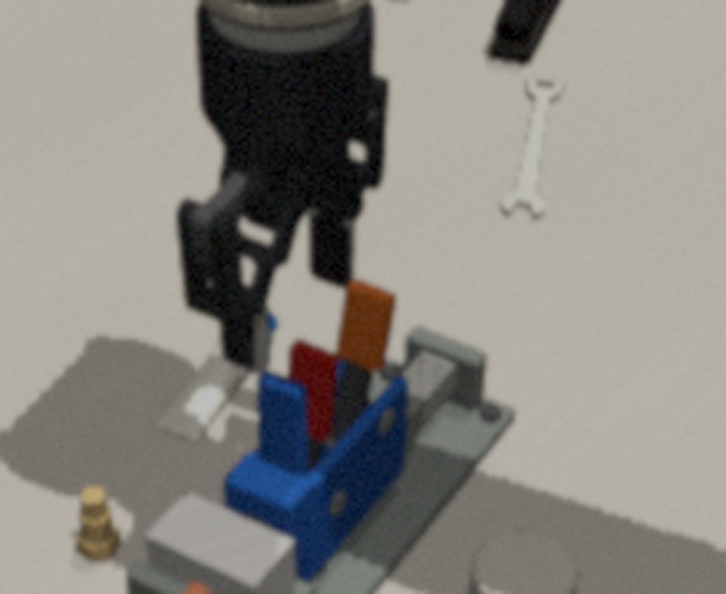

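The lever at (357,265) and the post at (310,275) both lie between the fingers, so I'll descend.

jog_arm(turn=[[0, 0, 0], [0, 0, 0], [0, 0, 0], [0, 0, 0]], slide=[[-2, 25, 0], [0, 25, 0], [0, 10, 0], [0, 0, 0]], grip=[80, 80, 80, 80])

```text
time: 25.3
tool_pos: [0.5676, 0.1281, 0.1077]
tcp_rot: [-0.139, 2.157, -2.158]
wrist_force: [0.0, 0.0, -0.3]
width: 0.797
```

```bash
python3 -c "
from h import *
goal([.021,0,.105])
d=shot('wrist','w10.png')
d=shot('scene');a=d['img'][110:290,220:440,::-1]
cv2.imwrite('pics/s10z.png',cv2.resize(a,None,fx=3.3,fy=3.3,interpolation=cv2.INTER_CUBIC))"
```

```text
t 25.3 clamp pos mm [ 20.2  -1.2 107.7] slide mm [ 1.2  2.7 -0.8]
tool in clamp
 [[ 0.002 -0.    -1.   ]
 [ 1.     0.003  0.002]
 [ 0.003 -1.     0.   ]] F clamp [ 0.02 -0.04 -0.27] q [ 0.179  0.188  1.916 -0.     1.041  1.624] w 0.7974983579280152
```

View pics/w10.png

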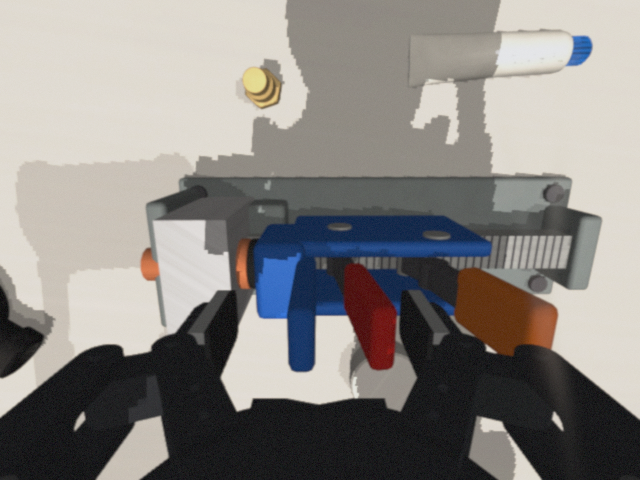

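View pics/s10z.png

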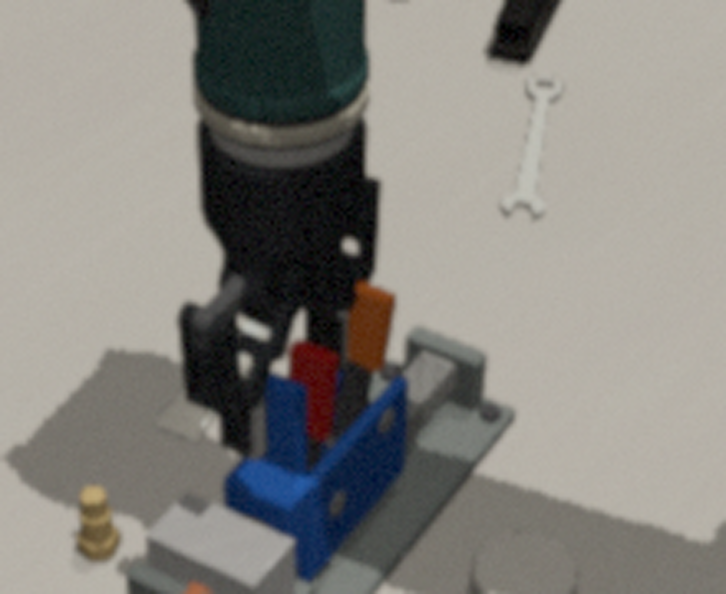

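jog_arm(turn=[[0, 0, 0], [0, 0, 0], [0, 0, 0], [0, 0, 0], [0, 0, 0]], slide=[[1, 1, -1], [0, 0, 0], [0, 0, 0], [0, 0, 0], [0, 0, 0]], grip=[40, 15, 15, 15, 15], newtons=35)

```text
time: 25.9
tool_pos: [0.5687, 0.1288, 0.1097]
tcp_rot: [-0.135, 2.152, -2.157]
wrist_force: [0.1, -3.9, 5.7]
width: 0.247
```

```bash
python3 -c "
from h import *
goal([.021,0,.105])
look('wrist','w11.png')"
```

```text
t 25.9 clamp pos mm [ 20.6  -2.4 109.7] slide mm [ 2.4  4.6 -0.4]
tool in clamp
 [[-0.    -0.002 -1.   ]
 [ 1.    -0.002 -0.   ]
 [-0.002 -1.     0.002]] F clamp [-3.91  0.43  5.67] q [ 0.182  0.185  1.916 -0.003  1.039  1.626] w 0.2470765936130729
wrist orangetop 2656 [[-62.1, -12.7, 143.5], [-55.2, -1.7, 149.9], [-51.9, 11.2, 151.9]]
wrist red 1738 [[11.8, -12.5, 141.9], [16.3, -3.1, 149.5], [20.6, 10.3, 150.9]]
wrist post 1754 [[21.7, -12.4, 144.7], [26.3, -2.9, 150.4], [30.9, 10.2, 151.7]]
wrist copper 910 [[59.7, -13.6, 67.3], [64.5, -2.2, 73.9], [119.3, 10.6, 78.9]]
```

View pics/w11.png

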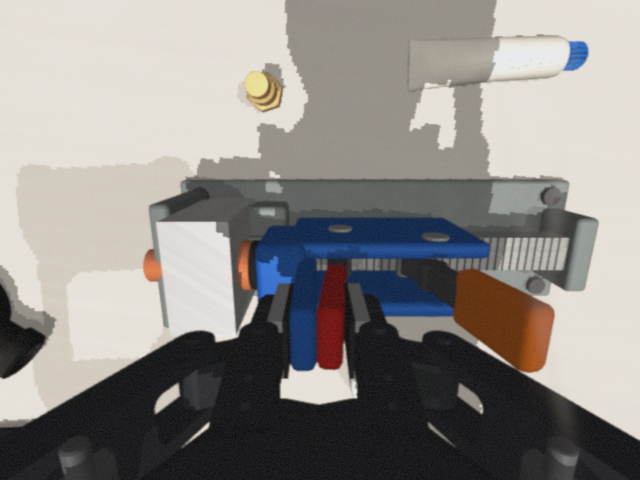

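The lever is squeezed fully against the post, with a jaw opening of 21 mm. Now I slide the head back along tool +z.

jog_arm(turn=[[0, 0, 0], [0, 0, 0], [0, 0, 0], [0, 0, 0]], slide=[[0, 0, 5], [0, 0, 7], [0, 0, 8], [0, 0, 0]], grip=[15, 15, 15, 15])

```text
time: 26.35
tool_pos: [0.5713, 0.109, 0.1097]
tcp_rot: [-0.134, 2.153, -2.156]
wrist_force: [-1.2, -1.8, 5.1]
width: 0.252
```

```bash
python3 -c "
from h import *
goal([.021,0,.105])
look('wrist','w12.png')"
```

```text
t 26.35 clamp pos mm [  0.8  -2.4 109.7] slide mm [  2.4   4.6 -20.3]
tool in clamp
 [[ 0.    -0.002 -1.   ]
 [ 1.    -0.003  0.   ]
 [-0.003 -1.     0.002]] F clamp [-1.66  1.38  5.14] q [ 0.147  0.182  1.92  -0.002  1.038  1.591] w 0.2520992648048597
wrist orangetop 2635 [[-81.9, -12.7, 143.5], [-75.0, -1.8, 150.0], [-71.8, 11.2, 152.0]]
wrist red 1765 [[-8.2, -12.4, 141.7], [-3.6, -3.0, 149.5], [0.8, 10.3, 150.9]]
wrist post 1748 [[1.9, -12.4, 144.8], [6.4, -2.7, 150.4], [11.1, 10.2, 151.8]]
wrist copper 1158 [[59.4, -13.3, 57.3], [62.4, -2.1, 73.3], [119.2, 11.6, 78.9]]
```

jog_arm(turn=[[0, 0, 0], [0, 0, 0], [0, 0, 0], [0, 0, 0], [0, 0, 0]], slide=[[0, 0, 9], [0, 0, 10], [0, 0, 10], [0, 0, 9], [0, 0, 5]], grip=[15, 15, 15, 15, 15])

```text
time: 26.9
tool_pos: [0.5767, 0.0671, 0.1097]
tcp_rot: [-0.134, 2.154, -2.155]
wrist_force: [-0.9, 1.1, 4.3]
width: 0.249
```

jog_arm(turn=[[0, 0, 0], [0, 0, 0], [0, 0, 0]], slide=[[0, 0, 2], [0, 0, 1], [0, 0, 0]], grip=[15, 15, 15])

```text
time: 27.2
tool_pos: [0.577, 0.0643, 0.1096]
tcp_rot: [-0.134, 2.154, -2.155]
wrist_force: [0.3, 0.6, 5.7]
width: 0.246
```

jog_arm(turn=[[0, 0, 0], [0, 0, 0], [0, 0, 0]], slide=[[0, 0, 1], [0, 0, 1], [0, 0, 0]], grip=[15, 15, 15])

```text
time: 27.5
tool_pos: [0.5773, 0.0626, 0.1097]
tcp_rot: [-0.135, 2.154, -2.155]
wrist_force: [-0.9, 0.6, 5.5]
width: 0.24
```

```bash
python3 -c "
from h import *
goal([.021,0,.105])
look('wrist','w13.png')"
```

```text
t 27.5 clamp pos mm [-46.1  -2.4 109.7] slide mm [  2.4   4.6 -67.1]
tool in clamp
 [[-0.    -0.001 -1.   ]
 [ 1.    -0.003 -0.   ]
 [-0.003 -1.     0.001]] F clamp [0.73 0.78 5.48] q [ 0.065  0.18   1.922 -0.     1.037  1.509] w 0.24044532801669766
wrist orangetop 2571 [[-128.9, -12.4, 143.4], [-121.7, -1.3, 149.9], [-118.5, 11.2, 151.9]]
wrist red 1758 [[-55.0, -12.5, 142.4], [-50.5, -3.0, 149.6], [-46.2, 10.5, 150.9]]
wrist post 1731 [[-44.7, -12.5, 144.5], [-40.5, -2.7, 150.4], [-35.9, 10.2, 151.8]]
wrist copper 1257 [[59.1, -13.4, 54.0], [60.0, -1.6, 72.6], [118.7, 12.5, 78.8]]
```

jog_arm(turn=[[0, 0, 0], [0, 0, 0], [0, 0, 0]], slide=[[0, 0, 1], [0, 0, 1], [0, 0, 0]], grip=[15, 15, 15])

```text
time: 27.85
tool_pos: [0.5774, 0.0613, 0.1097]
tcp_rot: [-0.134, 2.155, -2.153]
wrist_force: [-1.7, 3.2, 6.0]
width: 0.246
```

jog_arm(turn=[[0, 0, 0], [0, 0, 0], [0, 0, 0]], slide=[[0, 0, 1], [0, 0, 1], [0, 0, 0]], grip=[15, 15, 15])

```text
time: 28.15
tool_pos: [0.5774, 0.0613, 0.1097]
tcp_rot: [-0.134, 2.159, -2.15]
wrist_force: [-0.7, 9.9, 5.7]
width: 0.249
```

The head is at its rear stop: no motion and the force has risen to 10 N. I'll ease off and open the jaws.

jog_arm(turn=[[0, 0, 0], [0, 0, 0], [0, 0, 0], [0, 0, 0], [0, 0, 0]], slide=[[0, 0, -2], [0, 0, -1], [0, 0, 0], [0, 0, 0], [0, 0, 0]], grip=[15, 15, 75, 75, 75])

```text
time: 28.65
tool_pos: [0.5758, 0.0617, 0.1075]
tcp_rot: [-0.138, 2.157, -2.156]
wrist_force: [-0.6, -0.2, -0.4]
width: 0.74
```

```bash
python3 -c "
from h import *
goal([.021,0,.105])
look('wrist','w14.png')"
```

```text
t 28.65 clamp pos mm [-46.8  -0.8 107.5] slide mm [  0.9   2.6 -67.8]
tool in clamp
 [[ 0.001  0.001 -1.   ]
 [ 1.     0.001  0.001]
 [ 0.001 -1.    -0.001]] F clamp [-0.11  0.67 -0.41] q [6.300e-02 1.810e-01 1.924e+00 1.000e-03 1.037e+00 1.507e+00] w 0.739850091788392
wrist orangetop 1871 [[-122.5, -13.5, 143.5], [-115.3, -6.5, 149.1], [-112.1, 5.4, 151.9]]
wrist red 1952 [[-67.6, -12.5, 141.2], [-62.6, -2.6, 149.1], [-58.3, 10.3, 150.6]]
wrist post 1805 [[-39.1, -12.5, 144.5], [-34.7, -3.1, 150.4], [-30.3, 10.2, 151.7]]
wrist copper 1294 [[59.1, -13.3, 53.9], [60.0, -1.6, 72.4], [118.8, 12.3, 78.8]]
```

View pics/w14.png

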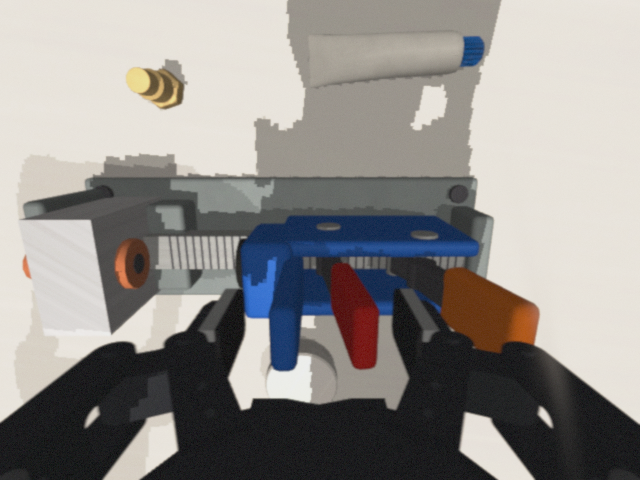

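When the jaws opened, the lever spring's reaction pulled the head about 6 mm forward: the post went from -41.5 to -34.7 mm. I'll squeeze again, pull back to the stop, then open while keeping the front finger on the post.

jog_arm(turn=[[0, 0, 0], [0, 0, 0], [0, 0, 0], [0, 0, 0], [0, 0, 0]], slide=[[0, 0, -6], [0, 0, 0], [0, 0, 0], [0, 0, 0], [0, 0, 0]], grip=[80, 40, 15, 15, 15], newtons=35)

```text
time: 29.2
tool_pos: [0.5757, 0.0673, 0.1086]
tcp_rot: [-0.137, 2.155, -2.156]
wrist_force: [-1.5, 0.9, 4.6]
width: 0.248
```

jog_arm(turn=[[0, 0, 0], [0, 0, 0], [0, 0, 0], [0, 0, 0], [0, 0, 0]], slide=[[0, 0, 0], [0, 0, 3], [0, 0, 3], [0, 0, 1], [0, 0, 0]], grip=[15, 15, 15, 15, 15])

```text
time: 29.7
tool_pos: [0.5766, 0.0611, 0.1086]
tcp_rot: [-0.136, 2.157, -2.154]
wrist_force: [-1.8, 4.4, 5.3]
width: 0.254
```

```bash
python3 -c "
from h import *
goal([.021,0,.105])
look('wrist','w15.png')"
```

```text
t 29.7 clamp pos mm [-47.4  -1.5 108.6] slide mm [  1.6   3.7 -68.4]
tool in clamp
 [[ 0.001  0.001 -1.   ]
 [ 1.    -0.001  0.001]
 [-0.001 -1.    -0.001]] F clamp [4.57 1.19 5.3 ] q [6.200e-02 1.810e-01 1.923e+00 1.000e-03 1.037e+00 1.505e+00] w 0.25409754688217073
wrist orangetop 2619 [[-130.1, -12.2, 143.5], [-122.9, -1.4, 150.0], [-119.9, 11.3, 152.0]]
wrist red 1790 [[-56.3, -12.5, 141.9], [-51.8, -3.1, 149.5], [-47.5, 10.6, 151.0]]
wrist post 1746 [[-46.1, -12.4, 144.7], [-41.8, -2.6, 150.4], [-37.2, 10.2, 151.8]]
wrist copper 1272 [[59.1, -13.3, 53.8], [60.0, -1.6, 72.5], [118.7, 12.4, 79.0]]
```

jog_arm(turn=[[0, 0, 0], [0, 0, 0], [0, 0, 0], [0, 0, 0], [0, 0, 0]], slide=[[0, 0, 1], [0, 0, 1.3], [0, 0, 1.3], [0, 0, 1.3], [0, 0, 0]], grip=[25, 28, 31, 34, 34])

```text
time: 30.25
tool_pos: [0.5769, 0.0576, 0.1081]
tcp_rot: [-0.136, 2.16, -2.152]
wrist_force: [-1.3, 7.4, 4.0]
width: 0.342
```

```bash
python3 -c "
from h import *
goal([.021,0,.105])
look('wrist')"
```

```text
t 30.25 clamp pos mm [-51.   -1.5 108.1] slide mm [  1.6   3.3 -72. ]
tool in clamp
 [[ 0.001  0.004 -1.   ]
 [ 1.    -0.001  0.001]
 [-0.001 -1.    -0.004]] F clamp [7.55 0.38 4.03] q [0.054 0.181 1.923 0.004 1.037 1.497] w 0.3424995366240922
wrist orangetop 2476 [[-130.1, -13.1, 143.6], [-123.3, -2.6, 150.0], [-119.9, 8.9, 152.0]]
wrist red 1896 [[-65.6, -12.5, 141.8], [-60.7, -3.0, 149.9], [-56.3, 10.4, 151.3]]
wrist post 1848 [[-46.6, -12.5, 144.5], [-42.0, -3.0, 150.3], [-37.1, 10.2, 151.7]]
wrist copper 1280 [[59.1, -13.3, 54.0], [60.0, -1.6, 72.4], [118.3, 12.4, 78.9]]
```

That works: the head is holding at its stop. I'll continue opening.

jog_arm(turn=[[0, 0, 0], [0, 0, 0], [0, 0, 0], [0, 0, 0], [0, 0, 0]], slide=[[0, 0, 1.3], [0, 0, 1.3], [0, 0, 1.3], [0, 0, 1.3], [0, 0, 0]], grip=[37, 40, 43, 46, 46])

```text
time: 30.8
tool_pos: [0.5773, 0.0524, 0.1074]
tcp_rot: [-0.136, 2.161, -2.153]
wrist_force: [-0.4, 9.9, 1.0]
width: 0.461
```

```bash
python3 -c "
from h import *
goal([.021,0,.105])
look('wrist')"
```

```text
t 30.8 clamp pos mm [-56.2  -1.1 107.4] slide mm [  1.3   2.7 -77.2]
tool in clamp
 [[ 0.002  0.004 -1.   ]
 [ 1.     0.     0.002]
 [ 0.    -1.    -0.004]] F clamp [ 9.88 -0.91  1.02] q [0.045 0.182 1.923 0.004 1.036 1.488] w 0.4613209479141025
wrist orangetop 1992 [[-130.8, -13.5, 143.6], [-124.1, -6.0, 149.9], [-120.0, 4.0, 151.9]]
wrist red 2034 [[-75.2, -12.5, 141.3], [-69.9, -2.9, 149.2], [-65.4, 10.4, 150.7]]
wrist post 1920 [[-46.8, -12.4, 144.3], [-42.2, -2.8, 150.3], [-37.1, 10.1, 151.7]]
wrist copper 1327 [[59.0, -13.3, 53.7], [60.0, -1.6, 72.0], [65.7, 12.5, 78.8]]
```

jog_arm(turn=[[0, 0, 0], [0, 0, 0], [0, 0, 0], [0, 0, 0]], slide=[[0, 0, 0], [0, 0, 0], [0, 0, -3], [0, 0, 0]], grip=[60, 75, 75, 75])

```text
time: 31.25
tool_pos: [0.5771, 0.0532, 0.1077]
tcp_rot: [-0.137, 2.156, -2.156]
wrist_force: [-0.5, -0.4, 0.8]
width: 0.751
```

```bash
python3 -c "
from h import *
goal([-.055,0,.105])
look('wrist','w16.png')"
```

```text
t 31.25 clamp pos mm [-55.4  -1.1 107.7] slide mm [ 1.1  2.7 -0.4]
tool in clamp
 [[ 0.001 -0.    -1.   ]
 [ 1.     0.     0.001]
 [ 0.    -1.     0.   ]] F clamp [-0.3   0.53  0.81] q [ 0.049  0.182  1.923 -0.     1.037  1.493] w 0.7513996016003152
wrist orangetop 1915 [[-130.3, -13.5, 143.5], [-122.9, -6.5, 149.2], [-119.8, 5.4, 151.8]]
wrist red 1945 [[-74.6, -12.6, 141.0], [-69.8, -2.8, 149.2], [-65.4, 10.2, 150.7]]
wrist post 1805 [[-46.7, -12.4, 144.6], [-42.3, -2.8, 150.4], [-37.8, 10.2, 151.7]]
wrist copper 1321 [[59.1, -13.2, 54.0], [60.0, -1.5, 72.0], [117.9, 12.5, 78.8]]
```

View pics/w16.png

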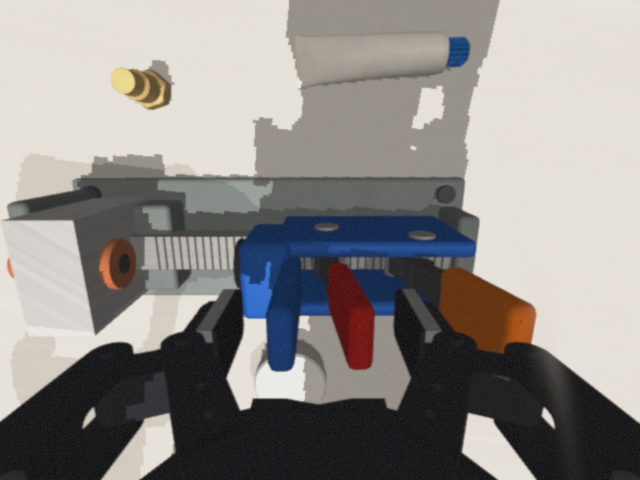

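The post is at (285,310) and the lever at (350,315), both clear of the fingers. The head is at its rear stop and the flange is on the block. I'll lift straight up.

jog_arm(turn=[[0, 0, 0], [0, 0, 0], [0, 0, 0], [0, 0, 0], [0, 0, 0]], slide=[[0, -20, 0], [0, -40, 0], [0, -40, 0], [0, -20, 0], [0, 0, 0]], grip=[75, 75, 75, 75, 75])

```text
time: 31.8
tool_pos: [0.5801, 0.0533, 0.2328]
tcp_rot: [-0.127, 2.152, -2.152]
wrist_force: [-0.2, -0.9, 0.8]
width: 0.75
```

```bash
python3 -c "
from h import *
goal([-.055,0,.105])
look('wrist','w17.png'); look('top','t17.png'); look('scene','s17.png')
d=shot('top');find(d,['o_ring_tin','grease_tube','brass_adapter'],1)"
```

```text
t 31.8 clamp pos mm [-55.7  -4.1 232.8] slide mm [  5.2 127.8  -0.8]
tool in clamp
 [[ 0.001 -0.001 -1.   ]
 [ 1.    -0.009  0.001]
 [-0.009 -1.     0.001]] F clamp [-0.84  0.3   0.76] q [ 0.049  0.077  1.799 -0.     1.257  1.493] w 0.7495996691594309
wrist orangetop 641 [[-130.7, -12.6, 143.7], [-124.4, -1.3, 150.3], [-120.2, 11.3, 152.2]]
wrist red 506 [[-74.8, -12.4, 140.6], [-69.9, -1.4, 149.3], [-65.2, 10.8, 150.8]]
wrist post 460 [[-46.6, -12.2, 146.1], [-42.1, -1.9, 150.5], [-37.6, 10.5, 152.0]]
wrist copper 490 [[59.2, -12.3, 57.0], [62.1, -0.7, 73.2], [118.8, 12.5, 78.8]]
top orangetop 0 
top red 0 
top post 0 
top copper 100 [[61.0, -12.6, 66.6], [110.8, -2.2, 71.6], [120.0, 7.3, 77.1]]
scene orangetop 77 [[-127.5, -7.9, 143.4], [-122.5, 3.1, 148.4], [-118.7, 14.2, 151.5]]
scene red 81 [[-72.8, -7.5, 140.8], [-67.0, 4.8, 146.5], [-63.5, 13.6, 149.9]]
scene post 69 [[-43.7, -5.9, 143.5], [-38.5, 4.5, 148.2], [-35.7, 13.3, 151.7]]
scene copper 132 [[-8.5, -5.9, 57.1], [118.2, 2.5, 69.7], [121.3, 10.4, 74.9]]
o_ring_tin 0.62 [0.4647 0.0613 0.0283] [327. 297.]
grease_tube 0.31 [0.5527 0.1709 0.0388] [259. 246.]
```

View pics/w17.png

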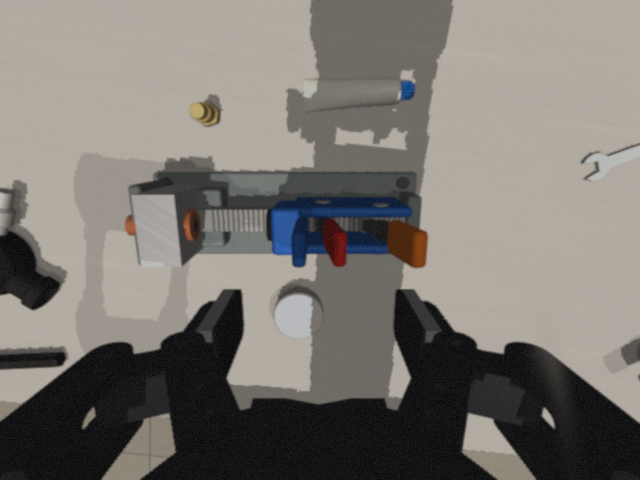

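View pics/s17.png

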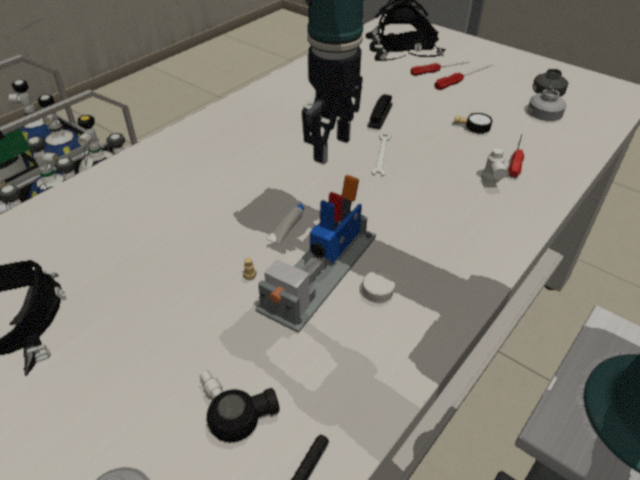

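```bash
python3 -c "
from h import *
d=shot('wrist');find(d,['o_ring_tin','grease_tube','brass_adapter'],1)
st(); print(bot.finish_job())"
```

```text
o_ring_tin 0.62 [0.4631 0.0627 0.0228] [297. 309.]
grease_tube 0.78 [0.6973 0.0305 0.0181] [358.  88.]
{'time': 32.35, 'q': [0.0492, 0.081, 1.8051, 0.0, 1.2568, 1.4932], 'tool_pos': [0.5769, 0.0533, 0.2271], 'tcp_rot': [-0.1382, 2.1565, -2.1564], 'wrist_force': [0.1922, -0.8148, -0.8909], 'width': 0.7526}
[[-0.992 -0.001  0.126]
 [-0.126 -0.    -0.992]
 [ 0.001 -1.    -0.   ]]
the job is handed in; nothing more can be done
None
```

The bush is pressed home, the clamp head is back at its rear stop, and I handed the job in at about 32 s of the 64 s. `finish_job` gives no verdict, so the results below are my own measurements.

**Pressing:** I pumped the orange trigger with closed fingers. The bush moved at about 10–11 N on the trigger, then bottomed. I pressed it to 17 N, then to about 18 N on a confirming mid-stroke push, inside the 14–19 N range. The flange face measured about 59.7 mm during the press and 59.2 mm at the end. Home is 60 mm, and the camera calibration is good to about 2 mm. I had no direct reading of the pad force; my estimate is about 35 N.

**Release:** I squeezed the lever fully against the post (21 mm jaw opening) and slid the head back to its rear stop.

**What went wrong and was mended:**
- **Fingertip height:** The closed fingertips sat about 29 mm higher than the description says. My first pushes only caught the top edge of the trigger, so I lowered the tool.
- **Head crept forward:** The first time I opened the jaws, the lever spring pulled the head about 6 mm forward. I squeezed again, returned it to the stop, and opened with the front finger held on the post.

**Last checks:**
- **Head:** about 110.5 mm behind the clamp origin, which puts it at the rear stop.
- **Trigger and lever:** both look back at rest.
- **Gripper:** open and clear above the clamp.
- **Things round the clamp:** the tin measured within about 3 mm of its start. The tube read about 9 mm from its first estimate, which I put down to partial view. The detector did not report the brass adapter in the final pictures, but they show it standing in its place. One tube detection in the final top view was false, because the arm was in the way.

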